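# Drive the stuck cell out of the battery housing

### The arm

A 6-joint arm with a two-finger parallel gripper is mounted at the origin on the work surface. World frame = base frame: x ahead of the robot, y to its left, z up, the work surface at z = 0. Lengths are in m, angles in rad, forces in N, time in s.
With the tool pointing down it reaches from about 0.425 to 0.95 m from the base axis. Payload 3.5 kg.
Tool frame: the origin (TCP) lies at the very end of the fingers, on their centre line; the grasp point (between the pads) lies behind it (ctrl.grasp_offset is the z of the grasp point in the tool frame, in m); z points along the fingers, x is the direction in which the jaws open and shut, and the axes are right-handed (so a half turn about z gives the same grasp; the last joint's range is limited). The gripper opens to 85 mm and grips with 20 to 120 N. Pads are 22 mm wide; open, the fingers measure 114 mm over their backs; the gripper's body (76 mm by 85 mm) begins 54 mm behind the grasp point. The pads swing forward as they close: fully open they stand 13 mm farther back than shut.
Start: joints at [-1.359, 0.286, 1.577, -0, 1.279, -0.15], TCP at [0.239, -0.631, 0.231] pointing down, gripper open.
Joint ranges: [-2.77, 2.77], [-0.9, 2.22], [0.21, 2.48], [-1.53, 4.67], [0.24, 2.81], [-2.84, 2.84]. Speed limits (rad/s): [2.79, 2.79, 3.14, 3.14, 3.14, 3.14].

### API

Orientations are given as a unit quaternion [x, y, z, w].
In Python, from plant import ctrl gives the robot as it stands.
- The arm moves only by the shell command python3 -m jog 'ROWS' [FORCE]. ROWS is JSON, a list of rows, each an object with "grip": the closure, from 0 (fully open) to 1 (shut); "xyz": the shift along the tool's x, y, z in m, a list of three; "dr": the turn, a rotation vector about the tool's x, y, z in rad, a list of three. A call has 1 to 12 rows; each row is the pose to reach, as a shift and turn from the pose commanded when the call began, along the tool's axes at that moment; what a row does not reach only later rows make up. A row lasts 1/12 s, in which the tool goes at most 41.7 mm and 7.16 degrees, less where a joint would pass 70% of its speed; a pose out of reach is approached as far as the arm can. A call with a gripper value outside its range is refused whole. The fingers move at their own pace and stop on an object; FORCE is the grip in N (left out, the last holds). Time passes only in rows, so rows that repeat a pose let the fingers close. It gives the time, the measured TCP pose, the force and the opening at its end, in the units of the state.
- ctrl.get_state(): the state, without advancing time (a new reading comes with each control period).
- ctrl.read_camera(name): name is "side" or "top"; returns the picture (420x560x3 uint8, red, green, blue); there is no depth.
- ctrl.get_calibration(name): a dict with "mtx" (3x3 intrinsics, pixels), "R" (3x3) and "t" (3): a world point X has camera coordinates R X + t. Camera axes: x right, y down, z forward; pixel columns grow to the right and rows downward; lengths in m; the calibration is good to about 2 mm. A picture is of the moment at which its call begins. get_calibration takes no time and is no camera call.
- ctrl.sign_off(): hands the job in, once; it reports no verdict.
The state is a dict: "time": time; "qpos": joint angles; "dq": joint speeds; "joint_efforts": joint torques, N m; "eef_pos": TCP position; "tcp_rot": TCP orientation; "contact_force": force on the tool from outside, world axes, zero at the start; "wrist_torque": the same for the moment, N m; "opening": opening from 0.0 (shut) to 1.0 (fully open).
Only numpy, scipy, OpenCV 4.12 (cv2) and the standard library are available. Lean on these libraries where they do the work, as an engineer would, in place of code of your own. Each camera call takes 0.05 s, during which the arm holds its last target.

### The job

The short battery cell is jammed inside one of the two bores of the aluminium battery housing (the other holds a good long cell, which sticks out). Take the drift from its wooden rest and push the cell out with it, entering by the lipped end, until the whole cell lies clear of the bore on the open saddle; then lay the cell on its side in the grey tray and put the drift back on its rest as you found it. Leave the long cell and the other things on the bench where they are.

Things in the scene. Friction and masses are not known exactly. Their poses are not given: they have to be found in the camera images.
- housing: Fixed aluminium block, 150 (x) by 90 (y) by 96 mm high, origin on the bench below its middle, z up. Two bores 36 mm across run through it along y, at x = -35 and +35 mm, axes 65 mm above the bench. At the -y face a lip 8 mm deep narrows each to 30 mm, so cells leave only by the +y face. A hidden spring leaf clamps each cell: it slides at a push of 5 to 15 N and stays put.
- bore_near (a point): Centre of the lipped 30 mm mouth of the bore at x = -35 mm of the housing, in its -y face (y = -45 mm), 65 mm above the bench; axes as the housing's, +y points into the bore.
- bore_far (a point): The same for the bore at x = +35 mm of the housing.
- saddle_near (a point): Middle of the open saddle that continues bore_near beyond the +y face (housing y = 45 to 140 mm), level with the rail tops, 48 mm above the bench; axes as the housing's. Two rails, 26 mm over their outer sides, on a 10 mm plate; a stop plate at the far end rises to 58 mm. A cell slid onto it lies about 1 mm lower than in the bore (centre 63 mm above the bench).
- saddle_far (a point): The same for bore_far's saddle, 70 mm away.
- cell_centre (a point): Centre of the jammed short cell: plain dark metal cylinder, 34 mm across, 62 mm long (with a 2 mm nub at its +y end), about 140 g, its axis along its y. It starts wholly sunk in either bore, on the bore's floor (centre 64 mm above the bench), y along the housing's y, its centre from 4 mm to the -y side to 8 mm to the +y side of the housing's middle.
- long_cell_end (a point): Centre of the +y end of the good long cell in the other bore, a plain dark metal cylinder 34 mm in diameter and 92 mm long, its axis its y axis; this end stands 10 to 22 mm proud of the housing's +y face. To be left alone.
- drift_grip (a point): Grip point of the drift, on its axis; x points along the rod to its nose, z up. Square black handle, 26 by 26 mm, from 50 mm behind to 26 mm ahead of this point; then a round guard, 40 mm across, 6 mm thick; then a steel nose, 22 mm across, 110 mm long. About 400 g, balanced 10 mm ahead. It starts level on its rest, axis 60 mm above the bench, flats upright.
- drift_tip (a point): Centre of the flat end of the drift's nose, 142 mm ahead of drift_grip; same axes.
- rest: Fixed wooden rest, origin on the bench, x along the lying drift to its nose. Base 180 by 60 mm, 8 mm thick. Rear notch at x = -36 to -22 mm carries the handle: floor 47 mm up, 33 mm wide, 5 mm cheeks to 59 mm. Front notch at x = 100 to 114 mm carries the nose: floor 49 mm up, 29 mm wide, cheeks to 61 mm. With the drift home, drift_grip is at (12, 0, 60) mm here.
- tray_in (a point): Centre of the inner floor of the grey open tray, fixed to the bench, 170 mm (x) by 140 mm (y) outside, 160 by 130 mm inside, floor 5 mm thick, rim 42 mm above the bench.
- meter: Bystander: yellow multimeter lying on its back, 90 by 180 mm, 48 mm high; origin centre of its underside.
- pot: Bystander: blue plastic cup, 72 mm across, 85 mm high; origin centre of its underside.
- transformer: Bystander: small mains transformer, 90 by 78 mm, 57 mm high; origin centre of its underside.
- screwdriver: Bystander: screwdriver with a red handle, lying on the bench along its x, about 160 mm long.

How it is judged:
On the way, in this order (a step that is already met when the one before it is completed fails the run):
1. the drift's nose presses on the short cell inside its bore, from the lipped end (contact force between drift and cell above 1.5 N and y of drift_tip in the frame of housing between -0.05 and 0 m), for 0.04 s.
2. the whole short cell is out of the bore and lies on the saddle (y of cell_centre in the frame of housing above 0.0745 m and z of cell_centre in the frame of housing between 0.055 and 0.07 m), for 0.1 s.
At the end, for the whole second after the job is handed in: The short cell lies on its side on the tray's floor, wholly inside the tray, at rest; the drift lies level in both notches of its rest, nose the same way as at the start, within 15 mm along and 8 mm across its first place, at rest; the long cell is within 8 mm of where it was (x of cell_centre in the frame of tray_in between -0.066 and 0.066 m and y of cell_centre in the frame of tray_in between -0.052 and 0.052 m and z of cell_centre in the frame of tray_in between 0.01 and 0.024 m and linear speed of each of cell, drift below 0.03 m/s and x of drift_grip in the frame of rest between -0.003 and 0.027 m and y of drift_grip in the frame of rest between -0.008 and 0.008 m and z of drift_grip in the frame of rest between 0.055 and 0.065 m and y of drift_tip in the frame of rest between -0.01 and 0.01 m and z of drift_tip in the frame of rest between 0.055 and 0.065 m and x of drift_tip in the frame of rest above 0.1 m and distance of long_cell_end from where it was at the start of the episode below 0.008 m); the robot touches nothing.
It fails at once if the long cell is shifted by more than 8 mm (distance of long_cell_end from where it was at the start of the episode above 0.008 m).
It fails at once if a bystander (meter, cup, transformer or screwdriver) is shifted by more than 25 mm (distance of any of meter, pot, transformer, screwdriver from where it was at the start of the episode above 0.025 m).
It also fails if it takes over 69 s, if anything falls off the work surface, if the arm or the gripper's body presses on something with over 40 N, if the wrist force passes 120 N, or if a joint passes its speed limit or range.

## Working session

There is one attempt and no reset: what is moved stays moved. The work goes in short steps, Python scripts to look and compute and a shell command to move; the robot and the scene stay as the last step left them, time stands still between calls to the robot, and variables do not carry over. Pictures are saved under pics/ and viewed, and the job is handed in when it is done.

```bash
ls; mkdir -p pics; python3 - <<'E'
from plant import ctrl
import cv2
for n in("side","top"):
    im=ctrl.read_camera(n); cv2.imwrite(f"pics/{n}0.png",im[:,:,::-1])
    c=ctrl.get_calibration(n); print(n,c["mtx"],c["R"],c["t"])
print(ctrl.get_state(),ctrl.grasp_offset)
E
```

```text
pics
side [[530.29510752   0.         279.8343522 ]
 [  0.         530.29510752 216.87558268]
 [  0.           0.           1.        ]] [[-0.95397275 -0.29904367  0.0225585 ]
 [-0.1810702   0.51439674 -0.8382181 ]
 [ 0.23905979 -0.80372189 -0.54486836]] [0.58616068 0.17988089 1.29392221]
top [[412.84414332   0.         276.78355352]
 [  0.         412.84414332 207.47794978]
 [  0.           0.           1.        ]] [[-0.05994486 -0.99820048  0.00155236]
 [-0.97552736  0.05825354 -0.212021  ]
 [ 0.21154903 -0.01422394 -0.97726388]] [0.01101652 0.63395926 1.01521713]
{'time': 0.1, 'qpos': array([-1.35895339e+00,  2.87093108e-01,  1.57803497e+00, -1.64863294e-05,
        1.27861509e+00, -1.49991102e-01]), 'dq': array([-7.56360730e-04, -1.80623675e-03, -3.97471549e-03,  1.55606317e-03,
        1.32852189e-03,  6.78469458e-05]), 'joint_efforts': array([ 8.81887972e-04, -4.07298410e+01, -2.93696862e+01, -1.64540211e-04,
        3.41887157e-03,  5.16108543e-06]), 'eef_pos': array([ 0.23884544, -0.63068936,  0.23007246]), 'tcp_rot': array([ 8.22797971e-01, -5.68332951e-01, -7.88872443e-04, -7.30698099e-04]), 'contact_force': array([-0.52385366,  0.97053044,  0.17805451]), 'wrist_torque': array([-0.03287115, -0.03446217, -0.02526089]), 'opening': 0.9985527992302112} -0.0187
```

View pics/side0.png

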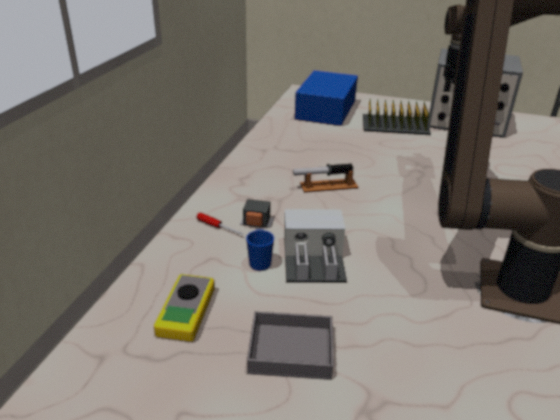

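View pics/top0.png

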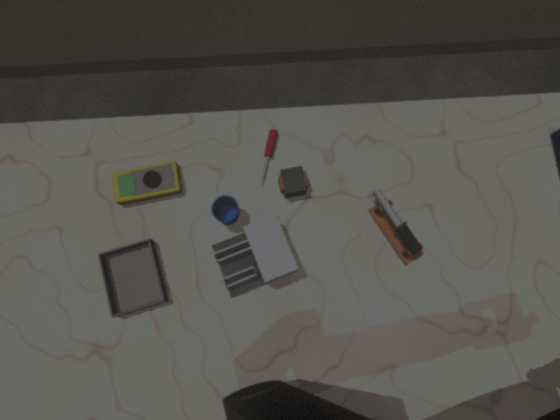

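The side view shows the housing at about (315,240), the tray at (290,345), the drift on its rest at (328,177) and the cup at (260,250). In the top view the housing is at (270,250), the tray at (134,278) and the rest at (395,230). I'll zoom in next.

```bash
python3 - <<'E'
import cv2,numpy as np
s=cv2.imread("pics/side0.png");t=cv2.imread("pics/top0.png")
def up(im,y0,y1,x0,x1,k,g,n):
    c=im[y0:y1,x0:x1].astype(float)*g
    c=cv2.resize(np.clip(c,0,255).astype(np.uint8),None,fx=k,fy=k,interpolation=cv2.INTER_CUBIC);cv2.imwrite(n,c)
up(s,200,290,270,360,6,1.3,"pics/s_h.png")
up(t,205,305,200,310,6,2.2,"pics/t_h.png")
up(t,180,270,360,430,6,2.2,"pics/t_d.png")
up(s,150,200,280,370,7,1.3,"pics/s_d.png")
E
```

```text
(no output)
```

View pics/s_h.png

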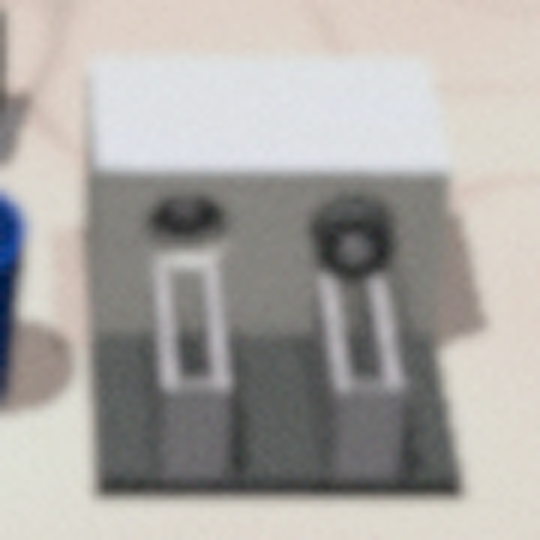

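View pics/t_h.png

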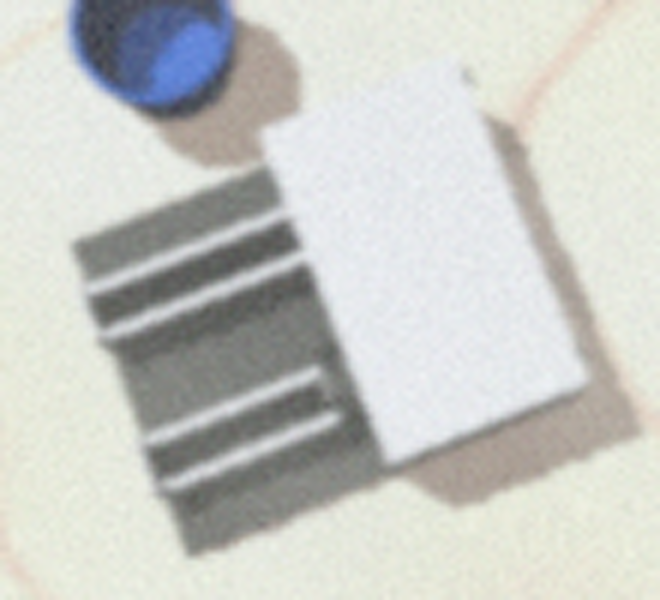

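View pics/t_d.png

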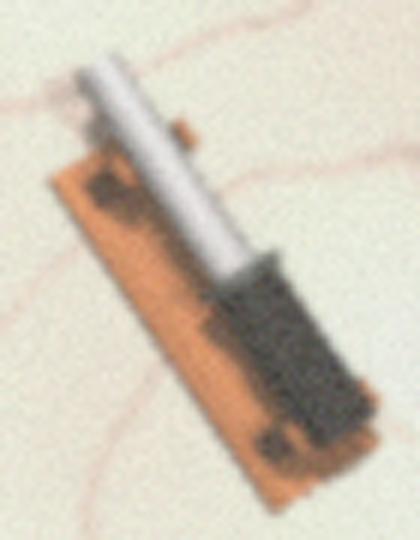

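View pics/s_d.png

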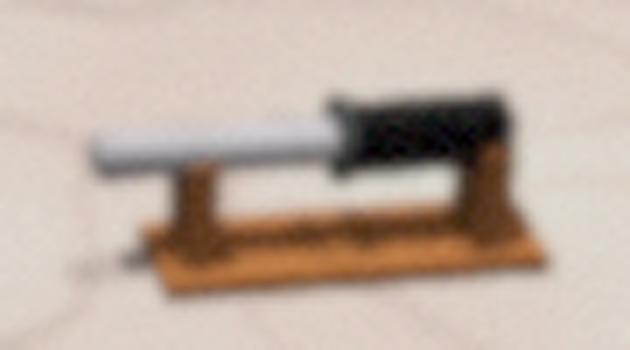

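In the side view the protruding cell end is at about (328,240), in the right-hand bore. That is the bore nearer the robot, so the long cell is at housing x=-35. The dark empty bore at (301,236) is `bore_far`, so it holds the jammed cell. Now the measurements.

```bash
cat > h.py <<'E'
import cv2,numpy as np
from plant import ctrl
C={n:ctrl.get_calibration(n) for n in("side","top")}
def ray(n,px,z):
    c=C[n];d=c["R"].T@np.linalg.solve(c["mtx"],np.array([px[0],px[1],1.]));o=-c["R"].T@c["t"]
    return o+d*(z-o[2])/d[2]
def proj(n,X):
    c=C[n];q=c["mtx"]@(c["R"]@np.asarray(X,float)+c["t"]);return q[:2]/q[2]
def biggest(m):
    cs,_=cv2.findContours(m.astype(np.uint8),cv2.RETR_EXTERNAL,cv2.CHAIN_APPROX_NONE);return max(cs,key=cv2.contourArea)
def rect(n,m,z):
    # world-plane min-area rectangle of mask contour at height z
    c=biggest(m)[:,0,:];P=np.array([ray(n,p,z)[:2] for p in c])
    r=cv2.minAreaRect((P*1000).astype(np.float32));return r,cv2.boxPoints(r)
E
python3 - <<'E'
from h import *
t=cv2.imread("pics/top0.png");s=cv2.imread("pics/side0.png")
for p in[(270,250),(240,260),(134,278),(395,210),(405,235),(385,215),(150,250),(330,260)]:print(p,t[p[1],p[0]])
for p in[(315,222),(315,180),(345,168),(310,171),(290,345),(290,325),(320,245),(300,275)]:print(p,s[p[1],p[0]])
def box(m,x0,y0,x1,y1):
    o=np.zeros(m.shape,bool);o[y0:y1,x0:x1]=m[y0:y1,x0:x1];return o
hsv=cv2.cvtColor(t,cv2.COLOR_BGR2HSV).astype(int);b,g,r=[t[:,:,i].astype(int) for i in range(3)]
# housing top: bluish-white
m=box((b>=r+2)&(g>85),240,205,310,290);m=cv2.morphologyEx(m.astype(np.uint8),cv2.MORPH_OPEN,np.ones((3,3)))
print("housing",rect("top",m,.096))
m2=box(hsv[:,:,2]<45,380,215,430,262)
m2=cv2.morphologyEx(m2.astype(np.uint8),cv2.MORPH_OPEN,np.ones((3,3)))
print("handle",rect("top",m2,.066))
m3=box((r>b+25),360,190,430,270);print("wood",rect("top",m3,.008))
v=np.zeros_like(t);v[...,0]=m*255;v[...,1]=m2*255;v[...,2]=m3*255
cv2.imwrite("pics/m.png",cv2.resize(v[190:300,220:440],None,fx=3,fy=3))
E
```

```text
(270, 250) [108 106 106]
(240, 260) [54 58 55]
(134, 278) [75 78 81]
(395, 210) [ 93 100 102]
(405, 235) [37 40 42]
(385, 215) [35 45 53]
(150, 250) [73 75 78]
(330, 260) [102 107 105]
(315, 222) [175 173 170]
(315, 180) [122 137 160]
(345, 168) [12  8 13]
(310, 171) [125 123 127]
(290, 345) [109 105 112]
(290, 325) [64 61 66]
(320, 245) [ 97 100 101]
(300, 275) [86 85 85]
housing (((526.7803344726562, -1.3064651489257812), (148.1343994140625, 90.33040618896484), 18.120134353637695), array([[442.3395  ,  18.583164],
       [470.43326 , -67.26744 ],
       [611.2212  , -21.196095],
       [583.12744 ,  64.65451 ]], dtype=float32))
handle (((529.4109497070312, -360.2959289550781), (73.98960876464844, 30.92755126953125), 28.254343032836914), array([[ 489.5036 , -364.18744],
       [ 504.14423, -391.4301 ],
       [ 569.3183 , -356.40442],
       [ 554.6777 , -329.16174]], dtype=float32))
wood (((557.2262573242188, -340.705078125), (179.68211364746094, 43.32530975341797), 28.486873626708984), array([[ 467.93042, -364.51556],
       [ 488.59473, -402.59534],
       [ 646.5221 , -316.8946 ],
       [ 625.8578 , -278.81482]], dtype=float32))
```

View pics/m.png

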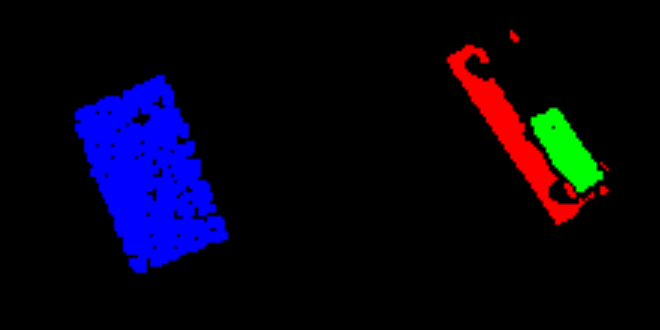

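```bash
python3 - <<'E'
from h import *
for n in C: print(n,-C[n]["R"].T@C[n]["t"])
t=cv2.imread("pics/top0.png");s=cv2.imread("pics/side0.png")
# hypothesis overlay of measured poses for checking only
H=np.array([526.8,-1.3])/1e3;a=np.radians(18.12)
ex=np.array([np.cos(a),np.sin(a)]);ey=np.array([-ex[1],ex[0]])
def hp(x,y,z):return np.r_[H+ex*x/1e3+ey*y/1e3,z/1e3]
D=np.array([.523,-.3635]);b=np.radians(28.4)
dx=np.array([np.cos(b),np.sin(b)]);dy=np.array([-dx[1],dx[0]])
def dp(x,y,z):return np.r_[D+dx*x/1e3+dy*y/1e3,z/1e3]
def show(im,n,x0,y0,x1,y1,k,g,f):
    c=cv2.resize(np.clip(im[y0:y1,x0:x1]*g,0,255).astype(np.uint8),None,fx=k,fy=k,interpolation=cv2.INTER_CUBIC)
    pts=[hp(x,y,96) for x in(-75,75) for y in(-45,45)]+[hp(x,45,65) for x in(-35,35)]+[hp(x,140,48) for x in (-35,35)]
    pts+=[dp(x,0,60) for x in(-50,0,26,32,142)]+[dp(x,y,73) for x in(-50,26) for y in (-13,13)]
    for p in pts:
        q=(proj(n,p)-[x0,y0]+.5)*k
        cv2.drawMarker(c,tuple(int(v) for v in q),(0,0,255),cv2.MARKER_CROSS,9,1)
    cv2.imwrite(f,c)
show(t,"top",210,180,430,310,3.6,2.2,"pics/o_t.png")
show(s,"side",275,150,365,290,4.2,1.3,"pics/o_s.png")
show(t,"top",360,180,430,270,6.5,2.2,"pics/o_t2.png")
show(s,"side",285,155,365,200,9,1.3,"pics/o_s2.png")
E
```

```text
side [0.28242761 1.12271111 0.84257379]
top [ 0.40433679 -0.01149329  1.1265306 ]
```

View pics/o_t.png

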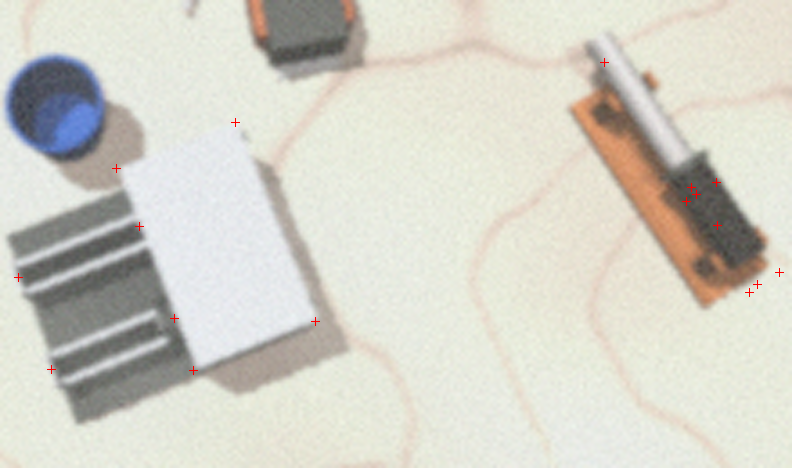

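View pics/o_s.png

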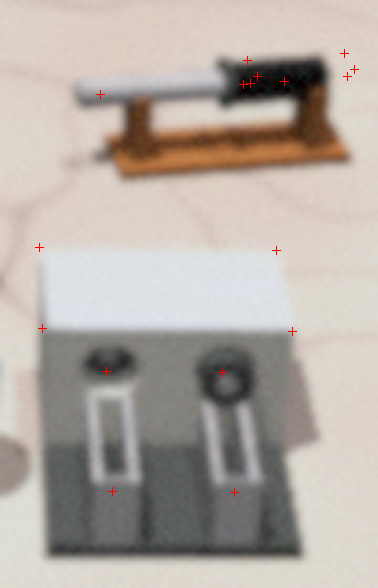

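View pics/o_t2.png

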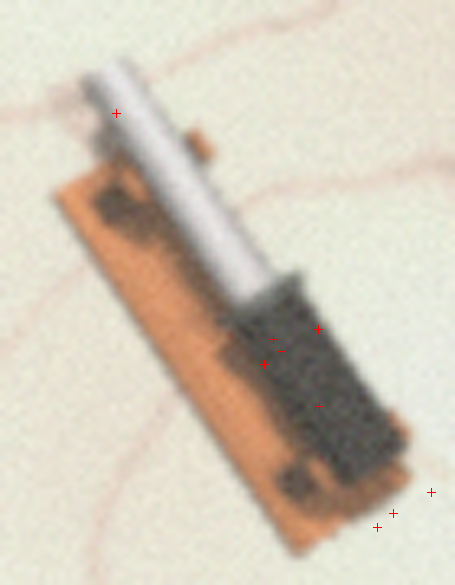

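View pics/o_s2.png

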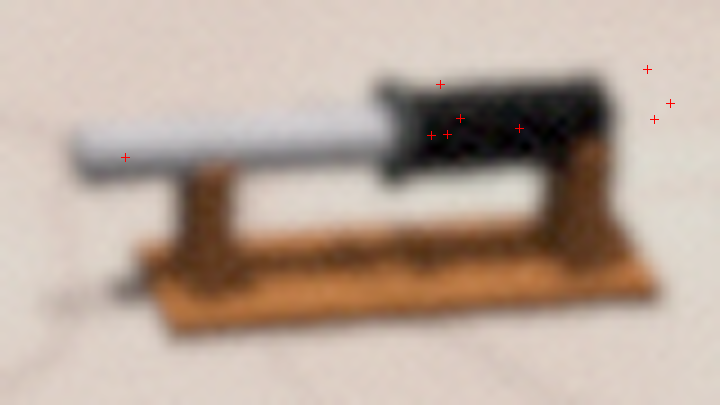

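```bash
python3 - <<'E'
from h import *
t=cv2.imread("pics/top0.png");s=cv2.imread("pics/side0.png")
# housing: b-r separation with blur & per-edge line fit via contour on blurred gray upscaled
def quad(n,im,x0,y0,x1,y1,pred,z):
    k=4;c=cv2.resize(cv2.GaussianBlur(im,(0,0),1)[y0:y1,x0:x1].astype(np.float32),None,fx=k,fy=k,interpolation=cv2.INTER_CUBIC)
    m=pred(c).astype(np.uint8);m=cv2.morphologyEx(m,cv2.MORPH_OPEN,np.ones((9,9)))
    ct=biggest(m)[:,0,:].astype(float);P=np.array([ray(n,(p+.5)/k-.5+[x0,y0],z)[:2] for p in ct])*1e3
    return cv2.minAreaRect(P.astype(np.float32))
def white_t(c): d=c[...,0]-c[...,2]; return (d>-1.5)&(c.mean(2)>85)
print(quad("top",t,235,205,312,292,white_t,.096))
def white_s(c): d=c[...,0]-c[...,2]; return (d>-4)&(c.mean(2)>140)
print(quad("side",s,276,200,354,250,white_s,.096))
# drift picks
T=lambda x,y,k=6.5:((x+.5)/k-.5+360,(y+.5)/k-.5+180)
S=lambda x,y,k=9:((x+.5)/k-.5+285,(y+.5)/k-.5+155)
def tri(a,b):
    A=[];B=[]
    for n,p in(("top",a),("side",b)):
        c=C[n];M=c["mtx"]@np.c_[c["R"],c["t"]]
        for i in(0,1):
            r=p[i]*M[2]-M[i];A.append(r[:3]);B.append(-r[3])
    X,res,_,_=np.linalg.lstsq(np.array(A),np.array(B),rcond=None)
    return X,[np.round(proj(n,X)-p,2) for n,p in(("top",a),("side",b))]
tip=tri(T(108,72),S(80,153));gu=tri(T(254,292),S(392,132))
print("tip",tip,ray("top",T(108,72),.06));print("guard front",gu,ray("top",T(254,292),.06))
print("back top corners z73: ",ray("top",T(403,435),.073))
d=tip[0]-gu[0];print(np.linalg.norm(d),np.degrees(np.arctan2(d[1],d[0])))
# tray
hs=t.astype(int).sum(2)
k=(cv2.GaussianBlur(t,(0,0),1).astype(int).mean(2)<62);o=np.zeros(k.shape,np.uint8);o[230:325,90:175]=k[230:325,90:175]
print("tray@42",rect("top",o,.042))
for nm,(x0,y0,x1,y1),f in [("cup",(205,188,246,226),lambda i:(i[...,0]>i[...,2]+15)),("transf",(275,160,315,202),lambda i:i.mean(2)<60)]:
    o=np.zeros(k.shape,np.uint8);o[y0:y1,x0:x1]=f(t.astype(int))[y0:y1,x0:x1];print(nm,rect("top",o,.05))
E
```

```text
((532.2505493164062, -0.5183486938476562), (161.30442810058594, 94.70789337158203), 17.832149505615234)
((525.108154296875, -1.3073654174804688), (152.60467529296875, 88.9351577758789), 18.816011428833008)
tip (array([ 0.6643232 , -0.2948038 ,  0.05935661]), [array([0.08, 0.39]), array([-0.2 , -0.05])]) [ 0.66524916 -0.29452967  0.06      ]
guard front (array([ 0.56636972, -0.34293545,  0.0615815 ]), [array([0.29, 1.49]), array([-0.75, -0.16])]) [ 0.57059214 -0.34316531  0.06      ]
back top corners z73:  [ 0.50825472 -0.3907377   0.073     ]
0.10916267739878542 26.168233947309847
tray@42 (((476.0146484375, 353.12896728515625), (171.0700225830078, 149.33396911621094), 13.562834739685059), array([[375.35464, 405.6548 ],
       [410.3752 , 260.48523],
       [576.6747 , 300.60315],
       [541.65405, 445.7727 ]], dtype=float32))
cup (((642.8207397460938, 111.32357788085938), (73.67533874511719, 71.15058898925781), 24.176376342773438), array([[594.64435 , 128.69177 ],
       [623.7839  ,  63.781868],
       [690.99713 ,  93.95538 ],
       [661.8576  , 158.8653  ]], dtype=float32))
transf (((704.761474609375, -74.70048522949219), (80.30517578125, 72.13279724121094), 7.164825916290283), array([[ 660.4241  ,  -43.923714],
       [ 669.4208  , -115.493256],
       [ 749.0989  , -105.47726 ],
       [ 740.1022  ,  -33.907715]], dtype=float32))
```

```bash
python3 - <<'E'
from h import *
t=cv2.imread("pics/top0.png");s=cv2.imread("pics/side0.png")
def big(im,x0,y0,x1,y1,k,g,f):
    cv2.imwrite(f,cv2.resize(np.clip(im[y0:y1,x0:x1]*g,0,255).astype(np.uint8),None,fx=k,fy=k,interpolation=cv2.INTER_CUBIC))
big(t,240,210,302,287,7.5,2.3,"pics/ht.png")
big(s,280,205,350,235,11,1.2,"pics/hs.png")
E
```

```text
(no output)
```

View pics/ht.png

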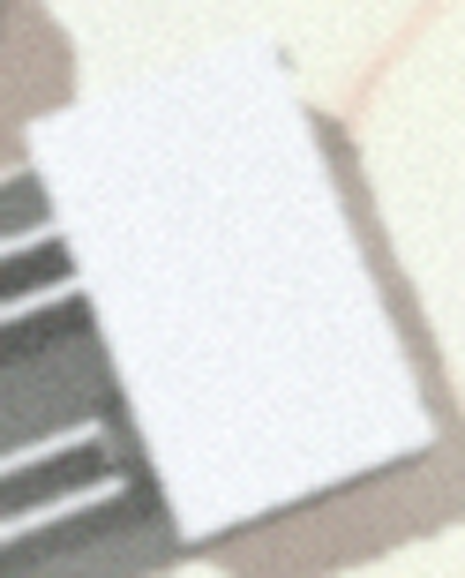

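View pics/hs.png

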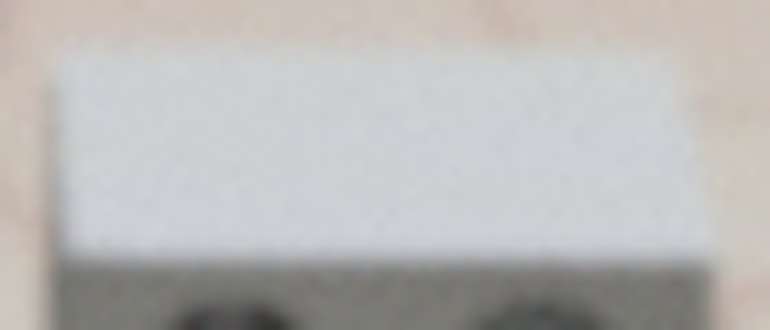

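```bash
python3 - <<'E'
from h import *
def f(n,L,k,x0,y0):
    P=np.array([ray(n,((x+.5)/k-.5+x0,(y+.5)/k-.5+y0),.096)[:2] for x,y in L])*1e3
    # order: (+x,+y),(+x,-y),(-x,-y),(-x,+y)
    m=np.array([[75,45],[75,-45],[-75,-45],[-75,45]],float)
    c=P.mean(0);U,S,V=np.linalg.svd(m.T@(P-c));R=(U@V).T
    print(n,c,np.degrees(np.arctan2(R[1,0],R[0,0])),np.round(P-(c+m@R.T),1).tolist())
f("top",[(28,126),(272,38),(436,437),(183,542)],7.5,240,210)
f("side",[(62,260),(56,52),(676,50),(712,262)],11,280,205)
E
```

```text
top [526.7343704   -3.71380163] 18.009786647415 [[-0.5, -1.3], [-3.0, 0.4], [2.4, 0.7], [1.1, 0.3]]
side [ 5.25017017e+02 -4.85978331e-01] 18.879252757108215 [[0.4, 0.2], [-1.5, 0.9], [-0.7, -1.4], [1.8, 0.4]]
```

```bash
cat >> h.py <<'E'
from scipy.spatial.transform import Rotation as Ro
def go(x,y,z,jaw):
    "shift/turn in tool axes from current pose to world TCP (mm), tool down, jaw axis at angle jaw (deg)"
    s=ctrl.get_state();R=Ro.from_quat(s["tcp_rot"])
    a=np.radians(jaw);X=np.array([np.cos(a),np.sin(a),0]);Z=np.array([0,0,-1.]);Y=np.cross(Z,X)
    T=Ro.from_matrix(np.c_[X,Y,Z])
    print("t",round(s["time"],2),"xyz",np.round(R.inv().apply(np.array([x,y,z])/1e3-s["eef_pos"]),4),"dr",np.round((R.inv()*T).as_rotvec(),3),"eef",np.round(s["eef_pos"],4),"open",round(s["opening"],3),"F",np.round(s["contact_force"],1))
E
python3 -c "
from h import *
go(539.5,-360.5,160,-62)"
```

```text
t 0.1 xyz [-0.1461 -0.3768  0.0705] dr [-0.     0.002 -0.127] eef [ 0.2388 -0.6307  0.2301] open 0.999 F [-0.5  1.   0.2]
```

```bash
python3 -m jog '[{"grip":0,"xyz":[-0.03,-0.08,0.015],"dr":[0,0,-0.03]},{"grip":0,"xyz":[-0.146,-0.377,0.07],"dr":[0,0,-0.127]},{"grip":0,"xyz":[-0.146,-0.377,0.07],"dr":[0,0,-0.127]},{"grip":0,"xyz":[-0.146,-0.377,0.07],"dr":[0,0,-0.127]},{"grip":0,"xyz":[-0.146,-0.377,0.07],"dr":[0,0,-0.127]},{"grip":0,"xyz":[-0.146,-0.377,0.07],"dr":[0,0,-0.127]},{"grip":0,"xyz":[-0.146,-0.377,0.07],"dr":[0,0,-0.127]},{"grip":0,"xyz":[-0.146,-0.377,0.07],"dr":[0,0,-0.127]},{"grip":0,"xyz":[-0.146,-0.377,0.07],"dr":[0,0,-0.127]},{"grip":0,"xyz":[-0.146,-0.377,0.07],"dr":[0,0,-0.127]},{"grip":0,"xyz":[-0.146,-0.377,0.07],"dr":[0,0,-0.127]},{"grip":0,"xyz":[-0.146,-0.377,0.07],"dr":[0,0,-0.127]}]'
python3 - <<'E'
from h import *
go(539.5,-360.5,41,-62)
for n in("top","side"):
    im=ctrl.read_camera(n)[:,:,::-1]
    x0,y0,x1,y1={"top":(340,170,450,280),"side":(270,110,380,200)}[n]
    cv2.imwrite(f"pics/a_{n}.png",cv2.resize(np.clip(im[y0:y1,x0:x1]*(2.2 if n=="top" else 1.3),0,255).astype(np.uint8),None,fx=5,fy=5))
E
```

```text
time: 1.1
eef_pos: [0.5405, -0.3593, 0.16]
tcp_rot: [0.858, -0.513, -0.001, -0.0]
contact_force: [0.3, 0.0, -0.4]
opening: 0.996
t 1.1 xyz [0.0009 0.0013 0.119 ] dr [0.001 0.002 0.004] eef [ 0.5405 -0.3593  0.16  ] open 0.996 F [ 0.3  0.  -0.4]
```

View pics/a_top.png

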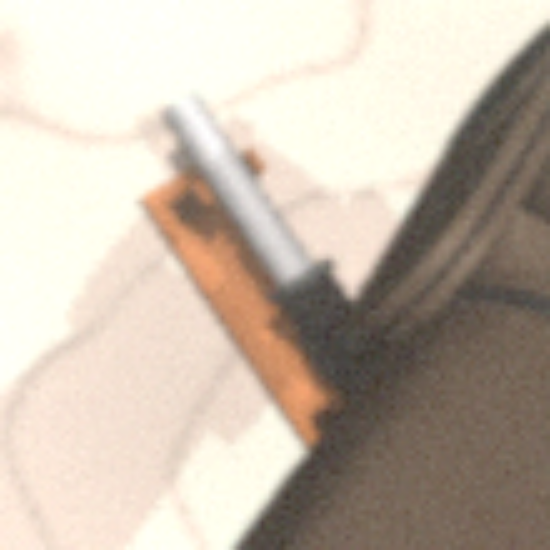

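View pics/a_side.png

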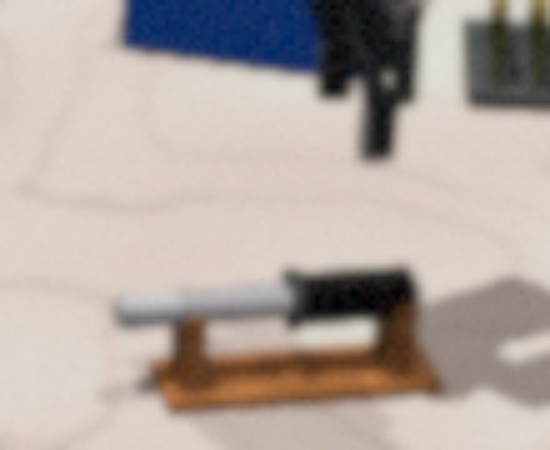

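```bash
python3 -m jog '[{"grip":0,"xyz":[0.001,0.001,0.04],"dr":[0,0,0.004]},{"grip":0,"xyz":[0.001,0.001,0.08],"dr":[0,0,0.004]},{"grip":0,"xyz":[0.001,0.001,0.105],"dr":[0,0,0.004]},{"grip":0,"xyz":[0.001,0.001,0.119],"dr":[0,0,0.004]},{"grip":0,"xyz":[0.001,0.001,0.119],"dr":[0,0,0.004]}]'
python3 - <<'E'
from h import *
s=ctrl.get_state()["eef_pos"]
im=ctrl.read_camera("side")[:,:,::-1]
cv2.imwrite(f"pics/b_side.png",cv2.resize(np.clip(im[110:200,270:380]*1.3,0,255).astype(np.uint8),None,fx=7,fy=6))
go(539.5,-360.5,41,-62)
E
```

```text
time: 1.62
eef_pos: [0.5363, -0.3621, 0.0383]
tcp_rot: [0.856, -0.518, -0.004, -0.001]
contact_force: [-0.5, 0.8, 0.1]
opening: 0.999
t 1.67 xyz [-0.0017 -0.0026  0.0001] dr [ 0.001  0.003 -0.006] eef [ 0.538  -0.3632  0.0411] open 1.0 F [-0.3  0.1  0.8]
```

View pics/b_side.png

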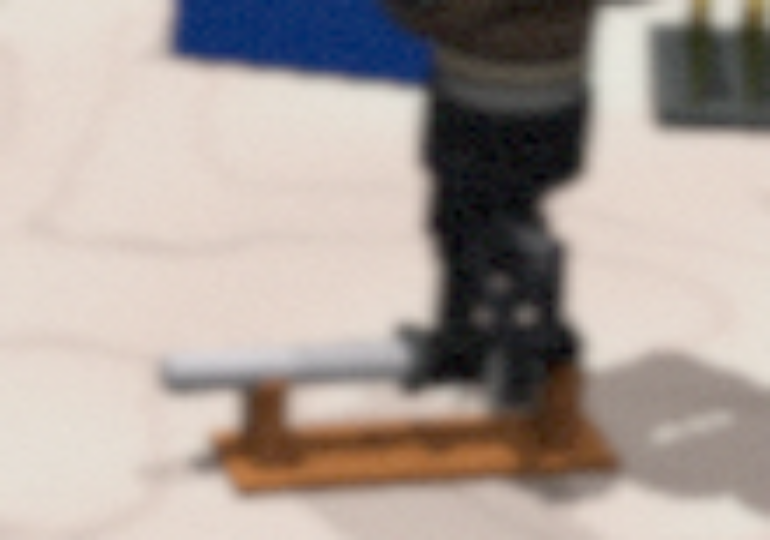

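```bash
python3 -m jog '[{"grip":0.5,"xyz":[0,0,0],"dr":[0,0,0]},{"grip":0.8,"xyz":[0,0,0],"dr":[0,0,0]},{"grip":1,"xyz":[0,0,0],"dr":[0,0,0]},{"grip":1,"xyz":[0,0,0],"dr":[0,0,0]},{"grip":1,"xyz":[0,0,0],"dr":[0,0,0]},{"grip":1,"xyz":[0,0,0],"dr":[0,0,0]},{"grip":1,"xyz":[0,0,0],"dr":[0,0,0]},{"grip":1,"xyz":[0,0,0],"dr":[0,0,0]},{"grip":1,"xyz":[0,0,0],"dr":[0,0,0]}]' 30
python3 -c "
from h import *
go(539.5,-360.5,41,-62)"
python3 -m jog '[{"grip":1,"xyz":[0,0,0],"dr":[0,0,0]},{"grip":1,"xyz":[0,0,0],"dr":[0,0,0]},{"grip":1,"xyz":[0,0,0],"dr":[0,0,0]}]' 90
python3 -c "
from h import *
go(539.5,-360.5,41,-62);print(ctrl.get_state())"
```

```text
time: 2.42
eef_pos: [0.5397, -0.3622, 0.0438]
tcp_rot: [0.856, -0.517, -0.0, -0.0]
contact_force: [-2.5, 2.7, 6.5]
opening: 0.297
t 2.42 xyz [-0.0016 -0.0007  0.0028] dr [-0.     0.001 -0.004] eef [ 0.5397 -0.3622  0.0438] open 0.297 F [-2.5  2.7  6.5]
time: 2.67
eef_pos: [0.5397, -0.3623, 0.044]
tcp_rot: [0.856, -0.517, -0.0, -0.0]
contact_force: [-3.2, 3.5, 6.8]
opening: 0.289
t 2.67 xyz [-0.0017 -0.0006  0.003 ] dr [-0.     0.001 -0.005] eef [ 0.5397 -0.3623  0.044 ] open 0.289 F [-3.2  3.5  6.8]
{'time': 2.6667, 'qpos': array([-7.47216858e-01,  4.37024110e-01,  1.75147251e+00,  7.29065627e-04,
        9.53706074e-01,  3.39186796e-01]), 'dq': array([-6.43537427e-04,  1.90963367e-03, -1.49973824e-03,  6.48149734e-04,
        1.12747082e-05, -1.96759800e-04]), 'joint_efforts': array([ -0.58084488, -38.19766402, -24.08159137,  -0.21784557,
        -0.97871728,  -0.22041692]), 'eef_pos': array([ 0.53972367, -0.36226   ,  0.04400123]), 'tcp_rot': array([ 8.55948938e-01, -5.17060184e-01, -2.38474776e-04, -3.52869888e-04]), 'contact_force': array([-3.17800854,  3.45656693,  6.82804267]), 'wrist_torque': array([ 0.54635694,  0.41865766, -0.17802352]), 'opening': 0.288936826893802}
```

```bash
python3 -m jog '[{"grip":1,"xyz":[0,0,-0.02],"dr":[0,0,0]},{"grip":1,"xyz":[0,0,-0.05],"dr":[0,0,0]},{"grip":1,"xyz":[0,0,-0.08],"dr":[0,0,0]},{"grip":1,"xyz":[0,0,-0.1],"dr":[0,0,0]},{"grip":1,"xyz":[0,0,-0.1],"dr":[0,0,0]},{"grip":1,"xyz":[0,0,-0.1],"dr":[0,0,0]}]'
python3 -c "
from h import *
go(627.3,-197,144,18.3)"
```

```text
time: 3.17
eef_pos: [0.5396, -0.3628, 0.1427]
tcp_rot: [0.856, -0.517, 0.001, 0.0]
contact_force: [-0.7, -0.1, -5.0]
opening: 0.288
t 3.17 xyz [-0.1058 -0.1548 -0.0015] dr [ 1.000e-03 -2.000e-03 -1.405e+00] eef [ 0.5396 -0.3628  0.1427] open 0.288 F [-0.7 -0.1 -5. ]
```

```bash
python3 -m jog '[{"grip":1,"xyz":[-0.01,-0.015,0],"dr":[0,0,-0.115]},{"grip":1,"xyz":[-0.02,-0.03,0],"dr":[0,0,-0.23]},{"grip":1,"xyz":[-0.03,-0.045,0],"dr":[0,0,-0.35]},{"grip":1,"xyz":[-0.04,-0.06,0],"dr":[0,0,-0.47]},{"grip":1,"xyz":[-0.05,-0.075,0],"dr":[0,0,-0.59]},{"grip":1,"xyz":[-0.06,-0.09,0],"dr":[0,0,-0.71]},{"grip":1,"xyz":[-0.07,-0.105,0],"dr":[0,0,-0.83]},{"grip":1,"xyz":[-0.08,-0.12,0],"dr":[0,0,-0.95]},{"grip":1,"xyz":[-0.09,-0.135,0],"dr":[0,0,-1.07]},{"grip":1,"xyz":[-0.1,-0.148,0],"dr":[0,0,-1.19]},{"grip":1,"xyz":[-0.106,-0.155,0],"dr":[0,0,-1.31]},{"grip":1,"xyz":[-0.106,-0.155,0],"dr":[0,0,-1.405]}]'
python3 -m jog '[{"grip":1,"xyz":[0,0,0],"dr":[0,0,0]},{"grip":1,"xyz":[0,0,0],"dr":[0,0,0]}]'
python3 - <<'E'
from h import *
go(627.3,-197,49,18.3)
for n in("top","side"):
    im=ctrl.read_camera(n)[:,:,::-1];cv2.imwrite(f"pics/c_{n}_raw.png",im)
    x0,y0,x1,y1={"top":(200,140,400,300),"side":(250,100,400,290)}[n]
    cv2.imwrite(f"pics/c_{n}.png",cv2.resize(np.clip(im[y0:y1,x0:x1]*(2.2 if n=="top" else 1.3),0,255).astype(np.uint8),None,fx=3,fy=3))
E
```

```text
time: 4.17
eef_pos: [0.6258, -0.1934, 0.1377]
tcp_rot: [0.987, 0.163, -0.003, -0.002]
contact_force: [0.2, -0.4, -3.1]
opening: 0.29
time: 4.33
eef_pos: [0.6256, -0.1958, 0.1389]
tcp_rot: [0.987, 0.158, -0.002, -0.001]
contact_force: [-0.1, 0.3, -4.4]
opening: 0.288
t 4.33 xyz [0.0015 0.002  0.0899] dr [-0.003  0.004 -0.003] eef [ 0.6256 -0.1958  0.1389] open 0.288 F [-0.1  0.3 -4.4]
```

View pics/c_top.png

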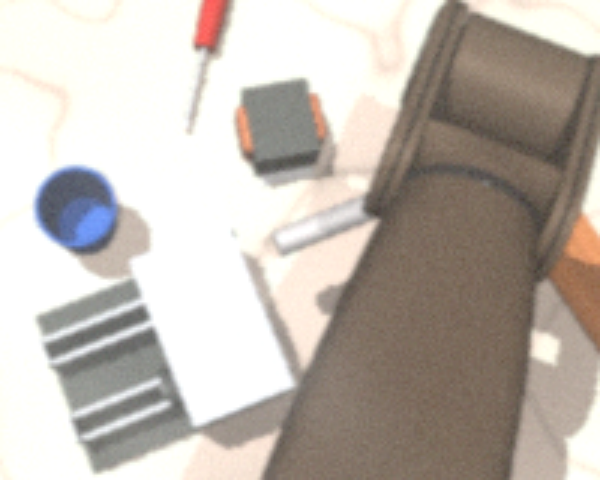

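View pics/c_side.png

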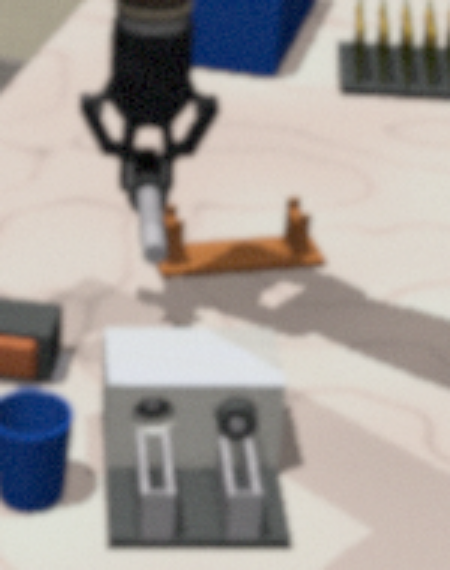

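```bash
python3 - <<'E'
from h import *
for n,(x0,y0,x1,y1) in {"top":(280,195,330,235),"side":(285,150,325,195)}.items():
    im=cv2.imread(f"pics/c_{n}_raw.png")
    cv2.imwrite(f"pics/d_{n}.png",cv2.resize(np.clip(im[y0:y1,x0:x1]*(2. if n=="top" else 1.2),0,255).astype(np.uint8),None,fx=12,fy=12,interpolation=cv2.INTER_CUBIC))
E
```

```text
(no output)
```

View pics/d_top.png

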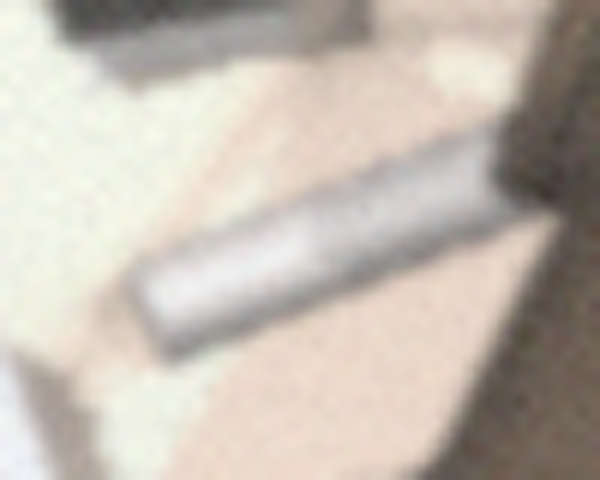

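View pics/d_side.png

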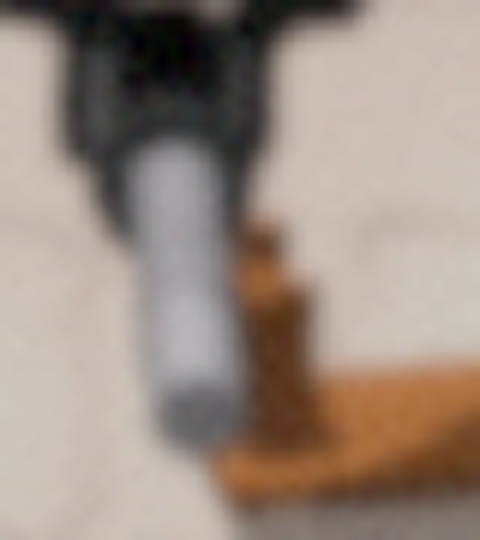

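```bash
cat >> h.py <<'E'
def tri(a,b):
    A=[];B=[]
    for n,p in(("top",a),("side",b)):
        c=C[n];M=c["mtx"]@np.c_[c["R"],c["t"]]
        for i in(0,1):
            r=p[i]*M[2]-M[i];A.append(r[:3]);B.append(-r[3])
    X=np.linalg.lstsq(np.array(A),np.array(B),rcond=None)[0]
    return X*1e3,[np.round(proj(n,X)-p,2) for n,p in(("top",a),("side",b))]
def P(x,y,k,x0,y0): return np.array([(x+.5)/k-.5+x0,(y+.5)/k-.5+y0])
HC=np.array([526,-2.]);HA=np.radians(18.3);EX=np.array([np.cos(HA),np.sin(HA)]);EY=np.array([-EX[1],EX[0]])
def inH(p): d=np.asarray(p)[:2]-HC; return np.array([d@EX,d@EY,p[2] if len(p)>2 else 0])
def fromH(x,y): return HC+x*EX+y*EY
E
python3 - <<'E'
from h import *
a=P(148,313,12,280,195);b=P(202,413,12,285,150)
X,r=tri(a,b);print(X,r,inH(X))
for z in(.15,.155,.16):
    p,q=ray("top",P(151,315,12,280,195),z),ray("top",P(515,165,12,280,195),z);d=p-q
    print(z,p*1e3,np.degrees(np.arctan2(d[1],d[0]))-90, ray("side",b,z)*1e3)
# side direction: nose at (177,165)
q=ray("side",P(176,165,12,285,150),.155);p=ray("side",b,.155);d=p-q;print(np.degrees(np.arctan2(d[1],d[0]))-90)
E
```

```text
[578.49746884 -59.87732154 156.48218211] [array([0.14, 0.66]), array([-0.36, -0.09])] [ 31.6693921  -71.43401282 156.48218211]
0.15 [580.84074067 -60.55467631 150.        ] 19.230115020021003 [580.26666426 -70.90282673 150.        ]
0.155 [579.93701092 -60.3034738  155.        ] 19.230115020021017 [578.1164309  -62.28559383 155.        ]
0.16 [579.03328117 -60.05227129 160.        ] 19.230115020021046 [575.96619755 -53.66836094 160.        ]
18.417293425301935
```

```bash
python3 -m jog '[{"grip":1,"xyz":[0.003,0,0.03],"dr":[0,0,0]},{"grip":1,"xyz":[0.003,0,0.06],"dr":[0,0,0]},{"grip":1,"xyz":[0.003,0,0.08],"dr":[0,0,0]},{"grip":1,"xyz":[0.003,0,0.09],"dr":[0,0,0]},{"grip":1,"xyz":[0.003,0,0.09],"dr":[0,0,0]},{"grip":1,"xyz":[0.003,0,0.09],"dr":[0,0,0]},{"grip":1,"xyz":[0.003,0,0.09],"dr":[0,0,0]}]'
python3 - <<'E'
from h import *
go(627.3,-197,49,18.3)
for n,(x0,y0,x1,y1) in {"top":(240,195,330,290),"side":(275,175,365,245)}.items():
    im=ctrl.read_camera(n)[:,:,::-1];cv2.imwrite(f"pics/e_{n}_raw.png",im)
    cv2.imwrite(f"pics/e_{n}.png",cv2.resize(np.clip(im[y0:y1,x0:x1]*(2. if n=="top" else 1.2),0,255).astype(np.uint8),None,fx=6,fy=6,interpolation=cv2.INTER_CUBIC))
E
```

```text
time: 5.02
eef_pos: [0.6314, -0.1966, 0.0544]
tcp_rot: [0.987, 0.158, 0.002, 0.001]
contact_force: [-1.1, 0.2, -3.4]
opening: 0.288
t 5.02 xyz [-0.0041 -0.0009  0.0054] dr [ 0.003 -0.003 -0.001] eef [ 0.6314 -0.1966  0.0544] open 0.288 F [-1.1  0.2 -3.4]
```

View pics/e_top.png

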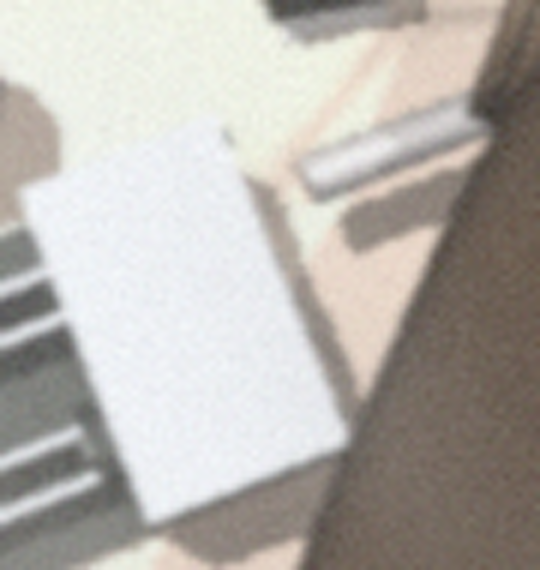

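View pics/e_side.png

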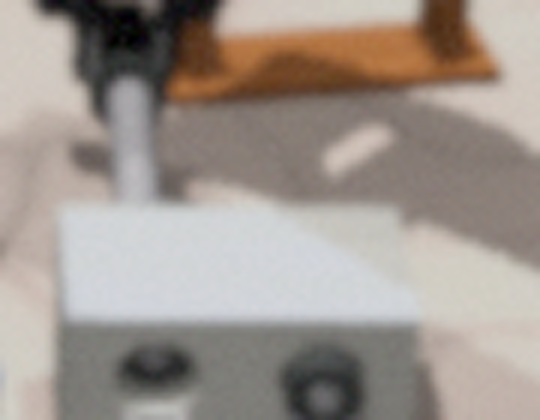

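```bash
python3 -m jog '[{"grip":1,"xyz":[0,0,0],"dr":[0,0,0]},{"grip":1,"xyz":[0,0,0],"dr":[0,0,0]},{"grip":1,"xyz":[0,0,0],"dr":[0,0,0]}]'
python3 - <<'E'
from h import *
def rep():
    s=ctrl.get_state();e=s["eef_pos"]*1e3;R=Ro.from_quat(s["tcp_rot"]).as_matrix();print("kin grip inH",inH(e),"kin tip",inH(e-142*R[:,1]-16*R[:,2]),np.degrees(np.arctan2(R[1,0],R[0,0])), R[2,:])
rep()
for n,(x0,y0,x1,y1) in {"top":(280,205,330,245),"side":(280,175,320,225)}.items():
    im=ctrl.read_camera(n)[:,:,::-1]
    cv2.imwrite(f"pics/f_{n}.png",cv2.resize(np.clip(im[y0:y1,x0:x1]*(2. if n=="top" else 1.2),0,255).astype(np.uint8),None,fx=12,fy=12,interpolation=cv2.INTER_CUBIC))
rep()
E
```

```text
time: 5.37
eef_pos: [0.6304, -0.1958, 0.0532]
tcp_rot: [0.987, 0.159, 0.001, 0.0]
contact_force: [-0.6, 0.8, -4.5]
opening: 0.29
kin grip inH [  38.27144143 -216.81883579   53.16632904] kin tip [ 38.31338204 -74.80421033  69.03593512] 18.277088813596432 [ 9.35598318e-04  9.18170282e-04 -9.99999141e-01]
kin grip inH [  38.06422905 -216.57784431   52.65370059] kin tip [ 38.10117905 -74.57283039  68.60909639] 18.283002936461493 [ 3.24433244e-04  3.14102611e-04 -9.99999898e-01]
```

View pics/f_top.png

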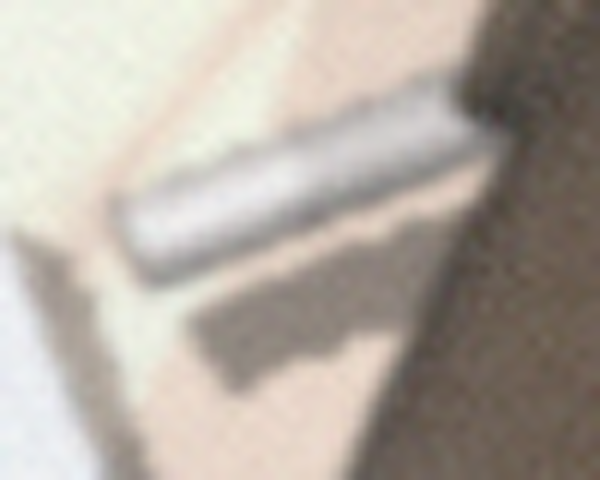

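View pics/f_side.png

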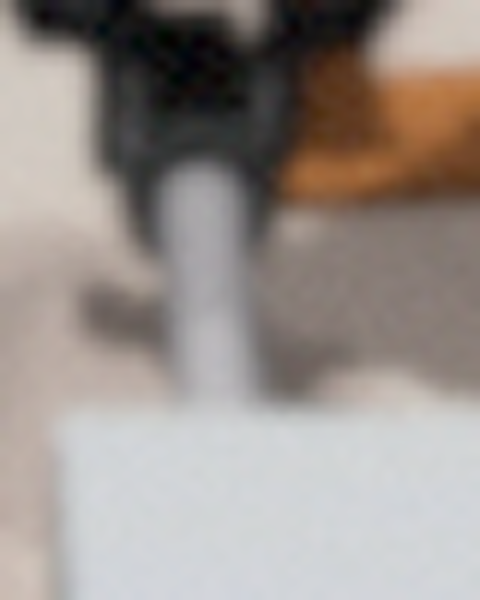

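```bash
python3 - <<'E'
from h import *
def HF(p,c): d=p[:2]*1e3-c; return d@EX,d@EY
tp,sd=np.array([526.7,-3.7]),np.array([525.0,-.5])
for z in(.065,.069):
    p=ray("top",P(132,248,12,280,205),z);q=ray("top",P(480,108,12,280,205),z);d=p-q
    print("top",HF(p,tp),np.degrees(np.arctan2(*d[1::-1]))-90)
    p=ray("side",P(218,390,12,280,175),z);q=ray("side",P(203,180,12,280,175),z);d=p-q
    print("side",HF(p,sd),HF(q,sd),np.degrees(np.arctan2(*d[1::-1]))-90)
E
```

```text
top (np.float64(37.489901402938095), np.float64(-71.60409835988975)) 18.706303659655234
side (np.float64(35.736939111559025), np.float64(-104.51746309518235)) (np.float64(35.152058571815985), np.float64(-201.23210256920538)) 17.95350873339349
top (np.float64(36.90165011826065), np.float64(-71.21738854191088)) 18.706303659655305
side (np.float64(36.182625267255624), np.float64(-98.10218204014305)) (np.float64(35.600753473670785), np.float64(-194.31930145629485)) 17.95350873339339
```

```bash
python3 -m jog '[{"grip":1,"xyz":[-0.002,0,0.0035],"dr":[0,0,0]},{"grip":1,"xyz":[-0.002,-0.01,0.0035],"dr":[0,0,0]},{"grip":1,"xyz":[-0.002,-0.02,0.0035],"dr":[0,0,0]},{"grip":1,"xyz":[-0.002,-0.022,0.0035],"dr":[0,0,0]},{"grip":1,"xyz":[-0.002,-0.022,0.0035],"dr":[0,0,0]},{"grip":1,"xyz":[-0.002,-0.022,0.0035],"dr":[0,0,0]},{"grip":1,"xyz":[-0.002,-0.022,0.0035],"dr":[0,0,0]},{"grip":1,"xyz":[-0.002,-0.022,0.0035],"dr":[0,0,0]}]'
cat >> h.py <<'E'
def rep():
    s=ctrl.get_state();e=s["eef_pos"]*1e3;R=Ro.from_quat(s["tcp_rot"]).as_matrix();f=s["contact_force"]
    print("t",s["time"],"kin tip inH",np.round(inH(e-142*R[:,1]-16*R[:,2]),1),"yaw",np.round(np.degrees(np.arctan2(R[1,0],R[0,0])),1),"F H",np.round([f[:2]@EX,f[:2]@EY,f[2]],1),"M",np.round(s["wrist_torque"],2),"op",round(s["opening"],3))
E
python3 - <<'E'
from h import *
rep()
for n,(x0,y0,x1,y1) in {"top":(260,205,310,245),"side":(280,175,320,225)}.items():
    im=ctrl.read_camera(n)[:,:,::-1]
    cv2.imwrite(f"pics/g_{n}.png",cv2.resize(np.clip(im[y0:y1,x0:x1]*(2. if n=="top" else 1.2),0,255).astype(np.uint8),None,fx=12,fy=12,interpolation=cv2.INTER_CUBIC))
rep()
E
```

```text
time: 6.13
eef_pos: [0.6215, -0.1757, 0.0491]
tcp_rot: [0.987, 0.159, 0.0, 0.0]
contact_force: [0.6, -0.1, -4.6]
opening: 0.291
t 6.1333 kin tip inH [ 36.2 -52.9  65. ] yaw 18.3 F H [ 0.5 -0.2 -4.6] M [-0.11  0.02 -0.04] op 0.291
t 6.2333 kin tip inH [ 36.1 -52.9  64.9] yaw 18.3 F H [-0.   0.2 -5.1] M [-0.01 -0.   -0.02] op 0.289
```

View pics/g_top.png

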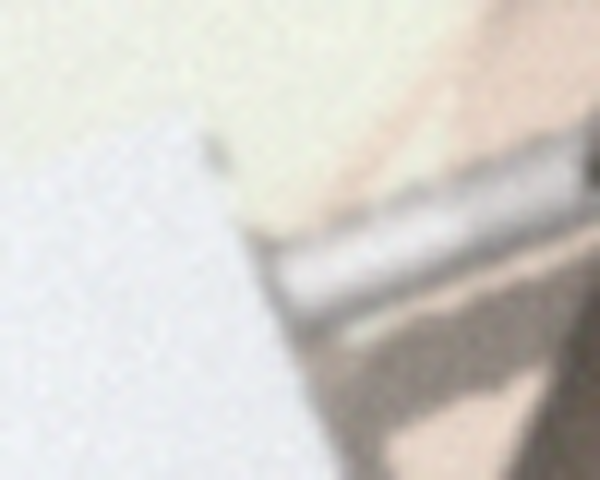

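View pics/g_side.png

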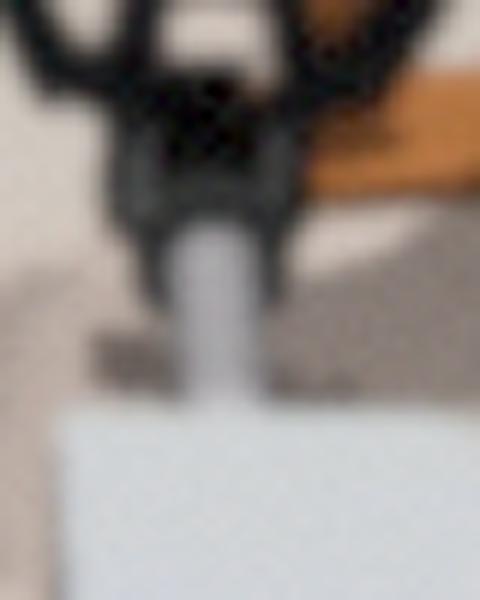

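```bash
python3 -m jog '[{"grip":1,"xyz":[0,-0.004,0],"dr":[0,0,0]},{"grip":1,"xyz":[0,-0.008,0],"dr":[0,0,0]},{"grip":1,"xyz":[0,-0.012,0],"dr":[0,0,0]},{"grip":1,"xyz":[0,-0.014,0],"dr":[0,0,0]},{"grip":1,"xyz":[0,-0.014,0],"dr":[0,0,0]}]'
python3 -c "
from h import *
rep()"
```

```text
time: 6.65
eef_pos: [0.6168, -0.1617, 0.0489]
tcp_rot: [0.987, 0.159, 0.0, 0.0]
contact_force: [-0.6, -1.0, -4.5]
opening: 0.29
t 6.65 kin tip inH [ 36.  -38.1  64.9] yaw 18.3 F H [-0.9 -0.8 -4.5] M [-0.08  0.02 -0.05] op 0.29
```

```bash
python3 -m jog '[{"grip":1,"xyz":[0,-0.002,0],"dr":[0,0,0]},{"grip":1,"xyz":[0,-0.004,0],"dr":[0,0,0]},{"grip":1,"xyz":[0,-0.006,0],"dr":[0,0,0]},{"grip":1,"xyz":[0,-0.008,0],"dr":[0,0,0]},{"grip":1,"xyz":[0,-0.010,0],"dr":[0,0,0]},{"grip":1,"xyz":[0,-0.012,0],"dr":[0,0,0]},{"grip":1,"xyz":[0,-0.014,0],"dr":[0,0,0]}]'
python3 -c "
from h import *
rep()"
```

```text
time: 7.23
eef_pos: [0.615, -0.1537, 0.0509]
tcp_rot: [0.987, 0.16, 0.003, 0.005]
contact_force: [2.8, -12.0, -5.2]
opening: 0.289
t 7.2333 kin tip inH [ 36.7 -29.8  65.2] yaw 18.4 F H [ -1.1 -12.2  -5.2] M [-1.92 -0.45  0.19] op 0.289
```

```bash
python3 -m jog '[{"grip":1,"xyz":[0,-0.003,0],"dr":[0,0,0]},{"grip":1,"xyz":[0,-0.006,0],"dr":[0,0,0]},{"grip":1,"xyz":[0,-0.009,0],"dr":[0,0,0]},{"grip":1,"xyz":[0,-0.012,0],"dr":[0,0,0]},{"grip":1,"xyz":[0,-0.015,0],"dr":[0,0,0]},{"grip":1,"xyz":[0,-0.018,0],"dr":[0,0,0]}]'
python3 -c "
from h import *
rep()"
```

```text
time: 7.73
eef_pos: [0.6093, -0.1365, 0.0508]
tcp_rot: [0.987, 0.16, 0.003, 0.005]
contact_force: [2.4, -12.2, -5.5]
opening: 0.293
t 7.7333 kin tip inH [ 36.5 -11.6  65.1] yaw 18.4 F H [ -1.6 -12.4  -5.5] M [-1.96 -0.45  0.2 ] op 0.293
```

```bash
python3 -m jog '[{"grip":1,"xyz":[0,-0.004,0],"dr":[0,0,0]},{"grip":1,"xyz":[0,-0.008,0],"dr":[0,0,0]},{"grip":1,"xyz":[0,-0.012,0],"dr":[0,0,0]},{"grip":1,"xyz":[0,-0.016,0],"dr":[0,0,0]},{"grip":1,"xyz":[0,-0.02,0],"dr":[0,0,0]},{"grip":1,"xyz":[0,-0.024,0],"dr":[0,0,0]},{"grip":1,"xyz":[0,-0.028,0],"dr":[0,0,0]},{"grip":1,"xyz":[0,-0.032,0],"dr":[0,0,0]},{"grip":1,"xyz":[0,-0.036,0],"dr":[0,0,0]},{"grip":1,"xyz":[0,-0.04,0],"dr":[0,0,0]}]'
python3 - <<'E'
from h import *
rep()
for n,(x0,y0,x1,y1) in {"top":(200,195,310,305),"side":(270,175,360,290)}.items():
    im=ctrl.read_camera(n)[:,:,::-1]
    cv2.imwrite(f"pics/i_{n}.png",cv2.resize(np.clip(im[y0:y1,x0:x1]*(2. if n=="top" else 1.2),0,255).astype(np.uint8),None,fx=5,fy=5,interpolation=cv2.INTER_CUBIC))
E
```

```text
time: 8.57
eef_pos: [0.5943, -0.0941, 0.0491]
tcp_rot: [0.987, 0.158, 0.0, 0.0]
contact_force: [0.5, -0.4, -4.9]
opening: 0.285
t 8.5667 kin tip inH [36.1 33.1 65.1] yaw 18.2 F H [ 0.3 -0.5 -4.9] M [-0.26 -0.02  0.02] op 0.285
```

View pics/i_side.png

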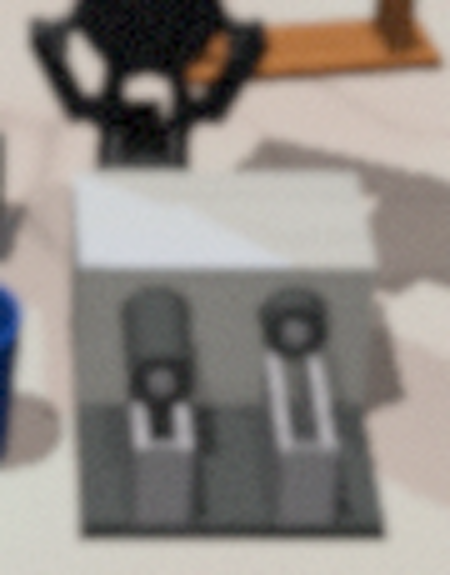

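```bash
python3 -m jog '[{"grip":1,"xyz":[0,-0.003,0],"dr":[0,0,0]},{"grip":1,"xyz":[0,-0.006,0],"dr":[0,0,0]},{"grip":1,"xyz":[0,-0.009,0],"dr":[0,0,0]},{"grip":1,"xyz":[0,-0.012,0],"dr":[0,0,0]},{"grip":1,"xyz":[0,-0.015,0],"dr":[0,0,0]},{"grip":1,"xyz":[0,-0.018,0],"dr":[0,0,0]},{"grip":1,"xyz":[0,-0.02,0],"dr":[0,0,0]},{"grip":1,"xyz":[0,-0.02,0],"dr":[0,0,0]},{"grip":1,"xyz":[0,-0.02,0],"dr":[0,0,0]},{"grip":1,"xyz":[0,-0.02,0],"dr":[0,0,0]}]'
python3 - <<'E'
from h import *
rep()
for n,(x0,y0,x1,y1) in {"top":(200,205,280,305),"side":(270,175,360,290)}.items():
    im=ctrl.read_camera(n)[:,:,::-1];cv2.imwrite(f"pics/j_{n}_raw.png",im)
    cv2.imwrite(f"pics/j_{n}.png",cv2.resize(np.clip(im[y0:y1,x0:x1]*(2. if n=="top" else 1.2),0,255).astype(np.uint8),None,fx=5,fy=5,interpolation=cv2.INTER_CUBIC))
E
```

```text
time: 9.5
eef_pos: [0.588, -0.0746, 0.0489]
tcp_rot: [0.987, 0.159, -0.0, -0.0]
contact_force: [-0.5, -0.7, -4.6]
opening: 0.287
t 9.5 kin tip inH [36.1 53.6 64.9] yaw 18.3 F H [-0.7 -0.5 -4.6] M [-0.05  0.01 -0.  ] op 0.287
```

View pics/j_side.png

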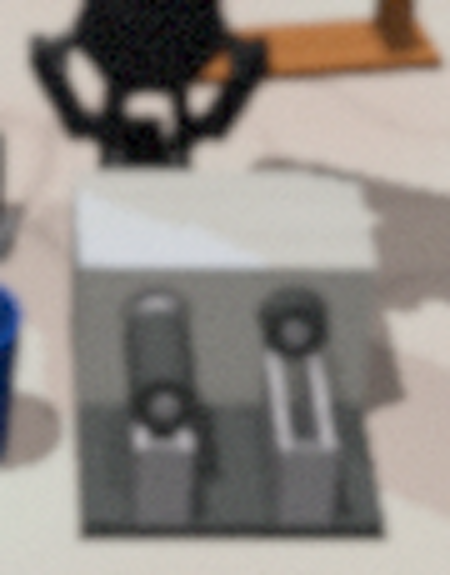

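View pics/j_top.png

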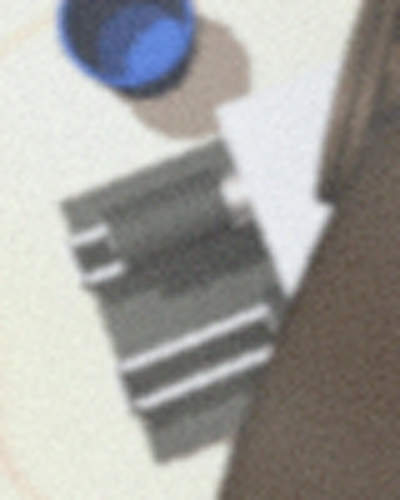

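```bash
python3 -m jog '[{"grip":1,"xyz":[0,0.01,0],"dr":[0,0,0]},{"grip":1,"xyz":[0,0.025,0],"dr":[0,0,0]},{"grip":1,"xyz":[0,0.045,0],"dr":[0,0,0]},{"grip":1,"xyz":[0,0.065,0],"dr":[0,0,0]},{"grip":1,"xyz":[0,0.085,0],"dr":[0,0,0]},{"grip":1,"xyz":[0,0.105,0],"dr":[0,0,0]},{"grip":1,"xyz":[0,0.12,0],"dr":[0,0,0]},{"grip":1,"xyz":[0,0.125,0],"dr":[0,0,0]},{"grip":1,"xyz":[0,0.125,-0.02],"dr":[0,0,0]},{"grip":1,"xyz":[0,0.125,-0.05],"dr":[0,0,0]},{"grip":1,"xyz":[0,0.125,-0.09],"dr":[0,0,0]},{"grip":1,"xyz":[0,0.125,-0.09],"dr":[0,0,0]}]'
python3 -c "
from h import *
rep();go(539.7,-362.3,139,-62.3)"
```

```text
time: 10.6
eef_pos: [0.632, -0.1957, 0.1486]
tcp_rot: [0.987, 0.159, 0.006, 0.004]
contact_force: [2.2, 0.2, -2.0]
opening: 0.287
t 10.6 kin tip inH [ 39.7 -75.  163.1] yaw 18.3 F H [ 2.1 -0.4 -2. ] M [-0.14 -0.24  0.02] op 0.287
t 10.6 xyz [-0.14    0.1292  0.0094] dr [ 1.000e-03 -1.700e-02  1.406e+00] eef [ 0.632  -0.1957  0.1486] open 0.287 F [ 2.2  0.2 -2. ]
```

```bash
python3 -m jog '[{"grip":1,"xyz":[-0.01,0.01,0],"dr":[0,0,0.115]},{"grip":1,"xyz":[-0.02,0.02,0],"dr":[0,0,0.23]},{"grip":1,"xyz":[-0.035,0.035,0],"dr":[0,0,0.35]},{"grip":1,"xyz":[-0.05,0.05,0],"dr":[0,0,0.47]},{"grip":1,"xyz":[-0.065,0.065,0],"dr":[0,0,0.59]},{"grip":1,"xyz":[-0.08,0.08,0],"dr":[0,0,0.71]},{"grip":1,"xyz":[-0.095,0.09,0],"dr":[0,0,0.83]},{"grip":1,"xyz":[-0.11,0.1,0],"dr":[0,0,0.95]},{"grip":1,"xyz":[-0.12,0.11,0],"dr":[0,0,1.07]},{"grip":1,"xyz":[-0.13,0.12,0],"dr":[0,0,1.19]},{"grip":1,"xyz":[-0.136,0.129,0],"dr":[0,0,1.31]},{"grip":1,"xyz":[-0.136,0.129,0],"dr":[0,0,1.406]}]'
python3 -m jog '[{"grip":1,"xyz":[0,0,0],"dr":[0,0,0]},{"grip":1,"xyz":[0,0,0],"dr":[0,0,0]},{"grip":1,"xyz":[0,0,0],"dr":[0,0,0]},{"grip":1,"xyz":[0,0,0],"dr":[0,0,0]},{"grip":1,"xyz":[0,0,0],"dr":[0,0,0]},{"grip":1,"xyz":[0,0,0],"dr":[0,0,0]}]'
python3 -c "
from h import *
rep();go(539.7,-362.3,139,-62.3)"
```

```text
time: 11.6
eef_pos: [0.5375, -0.3606, 0.1385]
tcp_rot: [0.854, -0.52, -0.0, 0.0]
contact_force: [-0.7, 0.7, -4.9]
opening: 0.289
time: 12.1
eef_pos: [0.5387, -0.3583, 0.1388]
tcp_rot: [0.856, -0.517, -0.0, -0.0]
contact_force: [-0.1, -0.4, -5.9]
opening: 0.288
t 12.1 kin tip inH [  40.2 -318.8  154.8] yaw -62.2 F H [-0.2 -0.3 -5.9] M [-0.04  0.05  0.04] op 0.288
t 12.1 xyz [ 0.0041  0.001  -0.0002] dr [-0.     0.     0.001] eef [ 0.5387 -0.3583  0.1388] open 0.288 F [-0.1 -0.4 -5.9]
```

Settled. I'll correct the 4 mm offset, then descend to just above the notches and check alignment.

```bash
python3 -m jog '[{"grip":1,"xyz":[0.004,0.001,0.02],"dr":[0,0,0]},{"grip":1,"xyz":[0.004,0.001,0.05],"dr":[0,0,0]},{"grip":1,"xyz":[0.004,0.001,0.07],"dr":[0,0,0]},{"grip":1,"xyz":[0.004,0.001,0.075],"dr":[0,0,0]},{"grip":1,"xyz":[0.004,0.001,0.075],"dr":[0,0,0]},{"grip":1,"xyz":[0.004,0.001,0.075],"dr":[0,0,0]},{"grip":1,"xyz":[0.004,0.001,0.075],"dr":[0,0,0]},{"grip":1,"xyz":[0.004,0.001,0.075],"dr":[0,0,0]}]'
python3 - <<'E'
from h import *
rep();go(539.7,-362.3,44,-62.3)
for n,(x0,y0,x1,y1) in {"top":(350,180,440,270),"side":(280,110,380,200)}.items():
    im=ctrl.read_camera(n)[:,:,::-1]
    cv2.imwrite(f"pics/k_{n}.png",cv2.resize(np.clip(im[y0:y1,x0:x1]*(2. if n=="top" else 1.2),0,255).astype(np.uint8),None,fx=6,fy=6,interpolation=cv2.INTER_CUBIC))
go(539.7,-362.3,44,-62.3)
E
```

```text
time: 12.77
eef_pos: [0.5408, -0.3637, 0.0663]
tcp_rot: [0.856, -0.517, 0.002, 0.0]
contact_force: [-0.2, 0.7, -4.0]
opening: 0.292
t 12.7667 kin tip inH [  40.5 -324.7   82.5] yaw -62.3 F H [ 0.1  0.8 -4. ] M [-0.    0.03 -0.01] op 0.292
t 12.77 xyz [-0.0018  0.0003  0.0223] dr [-0.001 -0.004  0.   ] eef [ 0.5408 -0.3637  0.0663] open 0.292 F [-0.2  0.7 -4. ]
t 12.87 xyz [-0.0013  0.0001  0.0217] dr [-0.001 -0.003  0.   ] eef [ 0.5403 -0.3633  0.0657] open 0.287 F [-0.2 -0.1 -4.9]
```

View pics/k_top.png

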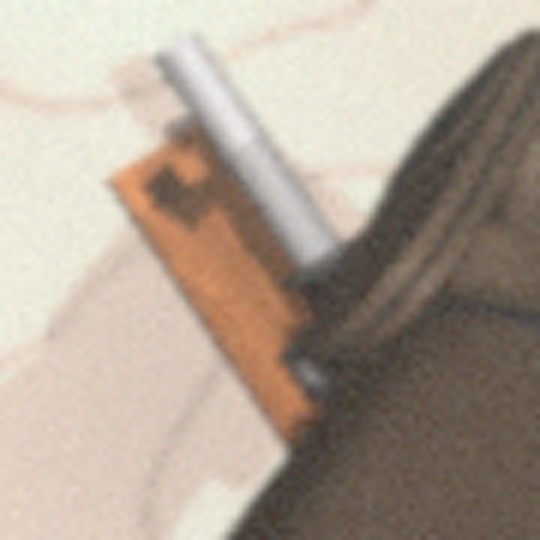

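View pics/k_side.png

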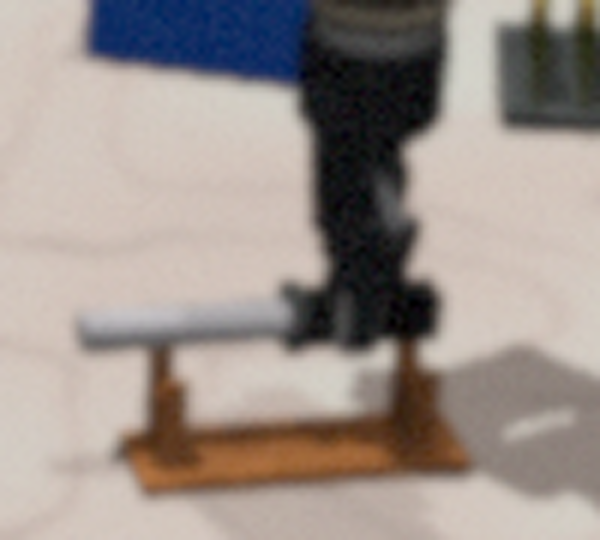

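```bash
python3 -m jog '[{"grip":1,"xyz":[-0.001,0,0.006],"dr":[0,0,0]},{"grip":1,"xyz":[-0.001,0,0.012],"dr":[0,0,0]},{"grip":1,"xyz":[-0.001,0,0.016],"dr":[0,0,0]},{"grip":1,"xyz":[-0.001,0,0.019],"dr":[0,0,0]},{"grip":1,"xyz":[-0.001,0,0.021],"dr":[0,0,0]},{"grip":1,"xyz":[-0.001,0,0.021],"dr":[0,0,0]},{"grip":1,"xyz":[-0.001,0,0.021],"dr":[0,0,0]},{"grip":1,"xyz":[-0.001,0,0.021],"dr":[0,0,0]}]'
python3 -c "
from h import *
rep();go(539.7,-362.3,44,-62.3)"
```

```text
time: 13.53
eef_pos: [0.5386, -0.3613, 0.044]
tcp_rot: [0.856, -0.517, -0.001, -0.0]
contact_force: [-4.7, 3.0, 3.6]
opening: 0.289
t 13.5333 kin tip inH [  39.2 -321.9   59.9] yaw -62.3 F H [-3.5  4.3  3.6] M [0.52 0.66 0.03] op 0.289
t 13.53 xyz [ 0.0014 -0.0005  0.    ] dr [0.001 0.003 0.001] eef [ 0.5386 -0.3613  0.044 ] open 0.289 F [-4.7  3.   3.6]
```

```bash
python3 -m jog '[{"grip":0.6,"xyz":[0,0,0],"dr":[0,0,0]},{"grip":0.5,"xyz":[0,0,0],"dr":[0,0,0]},{"grip":0.3,"xyz":[0,0,0],"dr":[0,0,0]},{"grip":0,"xyz":[0,0,0],"dr":[0,0,0]},{"grip":0,"xyz":[0,0,0],"dr":[0,0,0]},{"grip":0,"xyz":[0,0,0],"dr":[0,0,0]},{"grip":0,"xyz":[0,0,-0.01],"dr":[0,0,0]},{"grip":0,"xyz":[0,0,-0.03],"dr":[0,0,0]},{"grip":0,"xyz":[0,0,-0.07],"dr":[0,0,0]},{"grip":0,"xyz":[0,0,-0.1],"dr":[0,0,0]},{"grip":0,"xyz":[0,0,-0.12],"dr":[0,0,0]},{"grip":0,"xyz":[0,0,-0.12],"dr":[0,0,0]}]' 30
python3 - <<'E'
from h import *
rep()
for n,(x0,y0,x1,y1) in {"top":(350,180,440,270),"side":(280,110,380,200)}.items():
    im=ctrl.read_camera(n)[:,:,::-1]
    cv2.imwrite(f"pics/l_{n}.png",cv2.resize(np.clip(im[y0:y1,x0:x1]*(2. if n=="top" else 1.2),0,255).astype(np.uint8),None,fx=6,fy=6,interpolation=cv2.INTER_CUBIC))
p=fromH(35,86);print(p);go(p[0],p[1],160,18.3)
E
```

```text
time: 14.53
eef_pos: [0.5418, -0.3642, 0.1708]
tcp_rot: [0.856, -0.517, 0.006, 0.001]
contact_force: [1.1, -0.6, 1.1]
opening: 1.001
t 14.5333 kin tip inH [  41.3 -325.4  187.4] yaw -62.3 F H [ 0.8 -0.9  1.1] M [ 0.01 -0.04  0.06] op 1.001
[532.2265405   90.64032704]
t 14.63 xyz [-0.4042 -0.2042  0.0036] dr [ 1.000e-03 -3.000e-03 -1.406e+00] eef [ 0.5395 -0.3621  0.1645] open 1.0 F [ 0.5 -0.5 -0.7]
```

View pics/l_top.png

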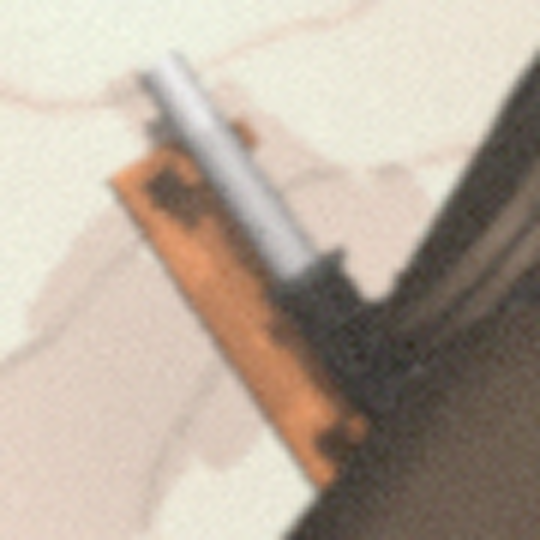

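View pics/l_side.png

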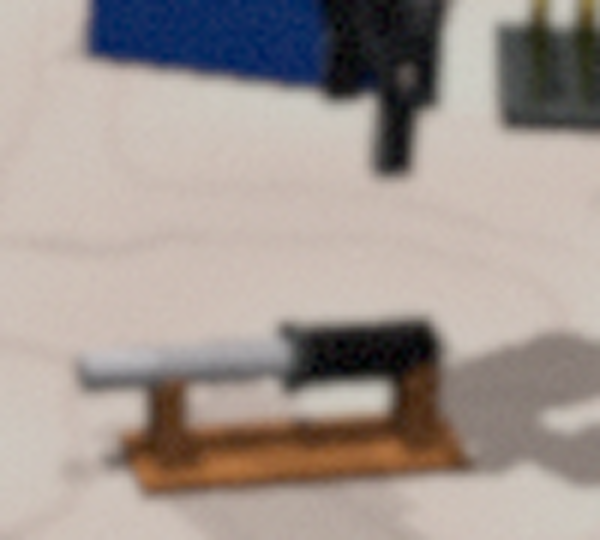

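```bash
python3 - <<'E'
from h import *
for n,(x0,y0,x1,y1) in {"top":(200,210,280,295),"side":(275,200,355,285)}.items():
    im=ctrl.read_camera(n)[:,:,::-1];cv2.imwrite(f"pics/n_{n}_raw.png",im)
    cv2.imwrite(f"pics/n_{n}.png",cv2.resize(np.clip(im[y0:y1,x0:x1]*(2.2 if n=="top" else 1.3),0,255).astype(np.uint8),None,fx=7,fy=7,interpolation=cv2.INTER_CUBIC))
E
```

```text
(no output)
```

View pics/n_top.png

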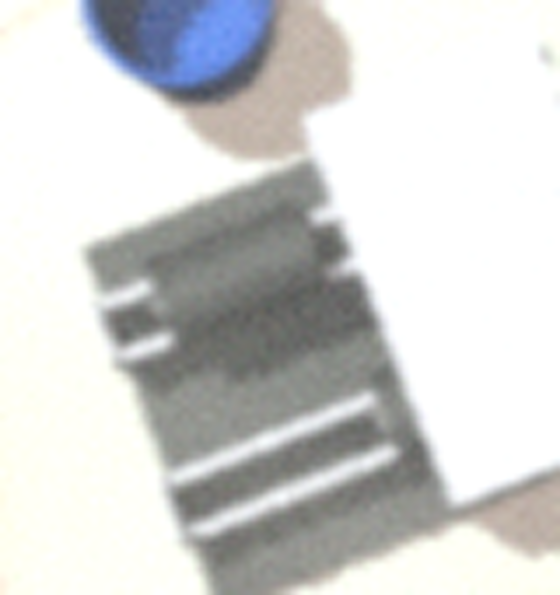

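View pics/n_side.png

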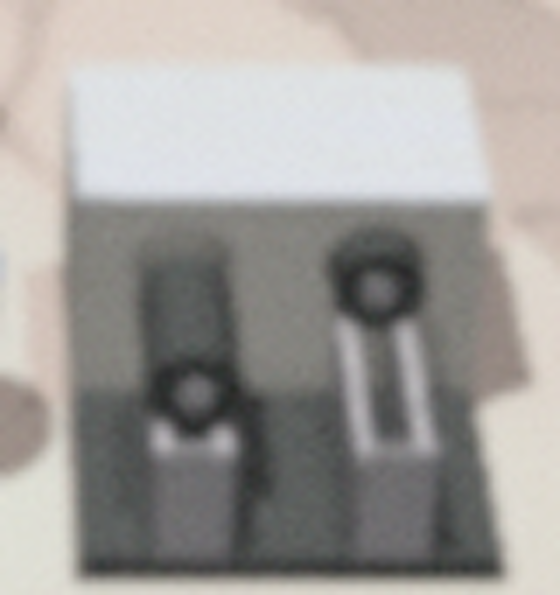

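```bash
python3 - <<'E'
from h import *
a=ray("top",P(163,293,7,200,210),.063)*1e3;b=ray("top",P(316,240,7,200,210),.063)*1e3
print(inH(a),inH(b),inH((a+b)/2),(a+b)/2,np.linalg.norm(a-b))
c=ray("side",P(197,392,7,275,200),.063)*1e3;print(c,inH(c),inH(c)-[0,33,0])
E
```

```text
[ 39.01731821 114.16249865  63.        ] [36.4886555  54.91098441 63.        ] [37.75298686 84.53674153 63.        ] [535.29974849  90.11548927  63.        ] 59.305447256611416
[520.38300812 118.91498991  63.        ] [ 32.63347944 116.56346513  63.        ] [32.63347944 83.56346513 63.        ]
```

```bash
python3 -m jog '[{"grip":0.3,"xyz":[-0.03,-0.015,0],"dr":[0,0,-0.115]},{"grip":0.3,"xyz":[-0.065,-0.032,0],"dr":[0,0,-0.23]},{"grip":0.3,"xyz":[-0.1,-0.05,0],"dr":[0,0,-0.35]},{"grip":0.3,"xyz":[-0.135,-0.068,0],"dr":[0,0,-0.47]},{"grip":0.3,"xyz":[-0.17,-0.086,0],"dr":[0,0,-0.59]},{"grip":0.3,"xyz":[-0.205,-0.104,0],"dr":[0,0,-0.71]},{"grip":0.3,"xyz":[-0.24,-0.122,0],"dr":[0,0,-0.83]},{"grip":0.3,"xyz":[-0.275,-0.14,0],"dr":[0,0,-0.95]},{"grip":0.3,"xyz":[-0.31,-0.158,0],"dr":[0,0,-1.07]},{"grip":0.3,"xyz":[-0.345,-0.176,0],"dr":[0,0,-1.19]},{"grip":0.3,"xyz":[-0.38,-0.193,0],"dr":[0,0,-1.31]},{"grip":0.3,"xyz":[-0.404,-0.204,0],"dr":[0,0,-1.406]}]'
python3 -m jog '[{"grip":0.3,"xyz":[0,0,0],"dr":[0,0,0]},{"grip":0.3,"xyz":[0,0,0],"dr":[0,0,0]},{"grip":0.3,"xyz":[0,0,0],"dr":[0,0,0]},{"grip":0.3,"xyz":[0,0,0],"dr":[0,0,0]},{"grip":0.3,"xyz":[0,0,0],"dr":[0,0,0]},{"grip":0.3,"xyz":[0,0,0],"dr":[0,0,0]}]'
python3 - <<'E'
from h import *
p=fromH(35.5,85);go(p[0],p[1],44.5,18.3)
im=ctrl.read_camera("side")[:,:,::-1];cv2.imwrite("pics/q.png",cv2.resize(im[150:290,240:380],None,fx=4,fy=4))
go(p[0],p[1],44.5,18.3)
E
```

```text
time: 15.73
eef_pos: [0.5298, 0.0938, 0.1606]
tcp_rot: [0.987, 0.162, -0.002, -0.001]
contact_force: [0.5, -0.8, -0.5]
opening: 0.701
time: 16.23
eef_pos: [0.5318, 0.0897, 0.1626]
tcp_rot: [0.987, 0.158, -0.0, 0.0]
contact_force: [0.2, 0.1, 0.6]
opening: 0.697
t 16.23 xyz [0.0013 0.0002 0.1181] dr [-0.     0.    -0.003] eef [0.5318 0.0897 0.1626] open 0.697 F [0.2 0.1 0.6]
t 16.28 xyz [0.0012 0.0003 0.1182] dr [-0.     0.    -0.002] eef [0.5318 0.0898 0.1627] open 0.704 F [0.1 0.9 0.8]
```

View pics/q.png

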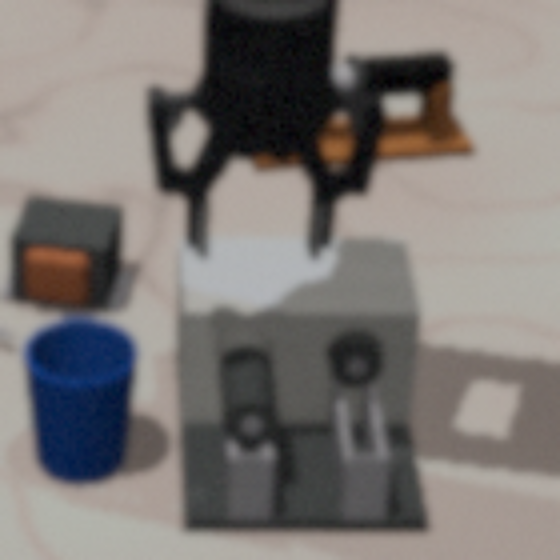

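```bash
python3 - <<'E'
from h import *
for z in(.163,.08,.063):print(z,(proj("side",[.5318,.0898,z])-[240,150]+.5)*4)
E
python3 -m jog '[{"grip":0.3,"xyz":[0.001,0,0.035],"dr":[0,0,0]},{"grip":0.3,"xyz":[0.001,0,0.065],"dr":[0,0,0]},{"grip":0.3,"xyz":[0.001,0,0.07],"dr":[0,0,0]},{"grip":0.3,"xyz":[0.001,0,0.07],"dr":[0,0,0]},{"grip":0.3,"xyz":[0.001,0,0.07],"dr":[0,0,0]},{"grip":0.3,"xyz":[0.001,0,0.07],"dr":[0,0,0]}]'
python3 - <<'E'
from h import *
p=fromH(35.5,85);
im=ctrl.read_camera("side")[:,:,::-1];cv2.imwrite("pics/r.png",cv2.resize(im[190:290,270:370],None,fx=6,fy=6))
go(p[0],p[1],44.5,18.3)
E
```

```text
0.163 [255.03627515 257.97287656]
0.08 [248.74721609 371.43144284]
0.063 [247.51248679 393.70673318]
time: 16.78
eef_pos: [0.5343, 0.0909, 0.095]
tcp_rot: [0.987, 0.159, 0.002, 0.0]
contact_force: [-0.3, 0.4, 0.8]
opening: 0.701
t 16.83 xyz [-0.0018  0.0006  0.0507] dr [ 0.001 -0.004 -0.001] eef [0.5343 0.091  0.0952] open 0.7 F [ 0.4  0.9 -0.3]
```

View pics/r.png

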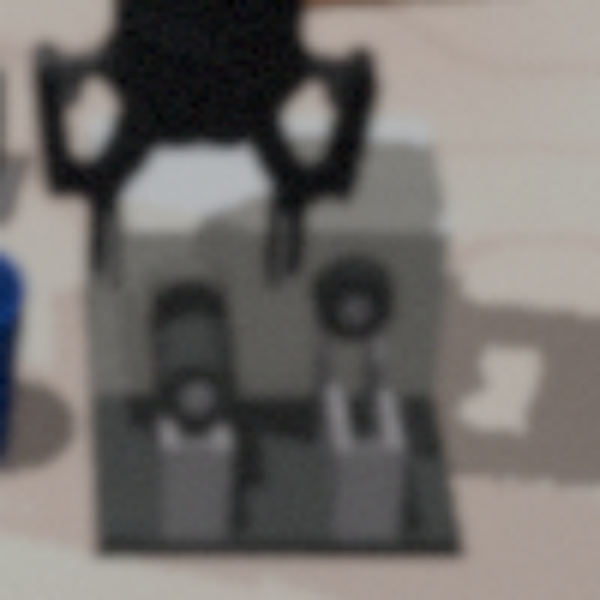

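```bash
python3 -m jog '[{"grip":0.3,"xyz":[-0.001,0,0.02],"dr":[0,0,0]},{"grip":0.3,"xyz":[-0.001,0,0.04],"dr":[0,0,0]},{"grip":0.3,"xyz":[-0.001,0,0.05],"dr":[0,0,0]},{"grip":0.3,"xyz":[-0.001,0,0.05],"dr":[0,0,0]},{"grip":0.3,"xyz":[-0.001,0,0.05],"dr":[0,0,0]},{"grip":0.3,"xyz":[-0.001,0,0.05],"dr":[0,0,0]}]'
python3 - <<'E'
from h import *
p=fromH(35.5,85);go(p[0],p[1],44.5,18.3)
E
```

```text
time: 17.33
eef_pos: [0.5329, 0.0908, 0.0443]
tcp_rot: [0.987, 0.159, 0.001, 0.0]
contact_force: [-0.6, -0.9, -0.2]
opening: 0.697
t 17.33 xyz [-0.0002  0.001  -0.0002] dr [ 0.001 -0.002 -0.   ] eef [0.5329 0.0908 0.0443] open 0.697 F [-0.6 -0.9 -0.2]
```

```bash
python3 -m jog '[{"grip":0.5,"xyz":[0,0,0],"dr":[0,0,0]},{"grip":0.7,"xyz":[0,0,0],"dr":[0,0,0]},{"grip":1,"xyz":[0,0,0],"dr":[0,0,0]},{"grip":1,"xyz":[0,0,0],"dr":[0,0,0]},{"grip":1,"xyz":[0,0,0],"dr":[0,0,0]},{"grip":1,"xyz":[0,0,0],"dr":[0,0,0]},{"grip":1,"xyz":[0,0,-0.01],"dr":[0,0,0]},{"grip":1,"xyz":[0,0,-0.03],"dr":[0,0,0]},{"grip":1,"xyz":[0,0,-0.06],"dr":[0,0,0]},{"grip":1,"xyz":[0,0,-0.08],"dr":[0,0,0]},{"grip":1,"xyz":[0,0,-0.08],"dr":[0,0,0]},{"grip":1,"xyz":[0,0,-0.08],"dr":[0,0,0]}]' 40
python3 - <<'E'
from h import *
go(480,350,130,18.3)
im=ctrl.read_camera("side")[:,:,::-1];cv2.imwrite("pics/u.png",cv2.resize(im[150:400,200:400],None,fx=3,fy=3)[:600])
cv2.imwrite("pics/u_s_raw.png",im);cv2.imwrite("pics/u_t_raw.png",ctrl.read_camera("top")[:,:,::-1])
E
```

```text
time: 18.33
eef_pos: [0.532, 0.0908, 0.1236]
tcp_rot: [0.987, 0.159, 0.001, 0.0]
contact_force: [0.0, -0.2, -2.3]
opening: 0.384
t 18.33 xyz [ 0.0319 -0.2624 -0.0065] dr [ 0.001 -0.002 -0.   ] eef [0.532  0.0908 0.1236] open 0.384 F [ 0.  -0.2 -2.3]
```

View pics/u.png

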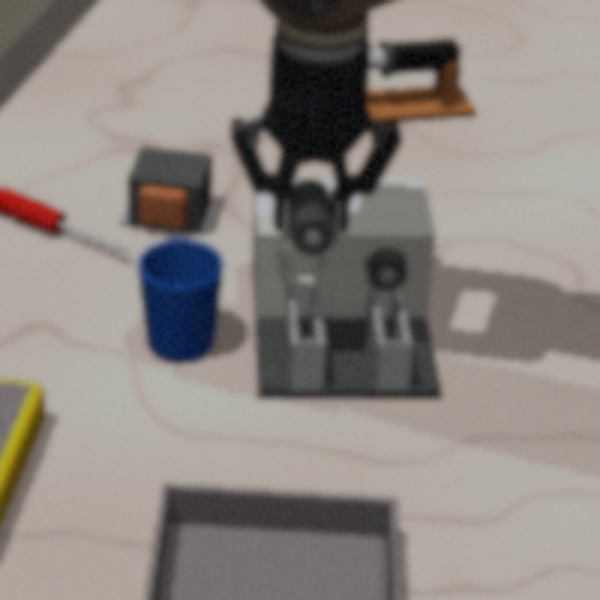

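```bash
python3 - <<'E'
from h import *
t=cv2.imread("pics/top0.png");s=cv2.imread("pics/side0.png")
cv2.imwrite("pics/tr_t.png",cv2.resize(np.clip(t[230:325,90:180]*2.4,0,255).astype(np.uint8),None,fx=6,fy=6,interpolation=cv2.INTER_CUBIC))
cv2.imwrite("pics/tr_s.png",cv2.resize(np.clip(s[305:385,240:345]*1.4,0,255).astype(np.uint8),None,fx=6,fy=6,interpolation=cv2.INTER_CUBIC))
E
```

```text
(no output)
```

View pics/tr_t.png

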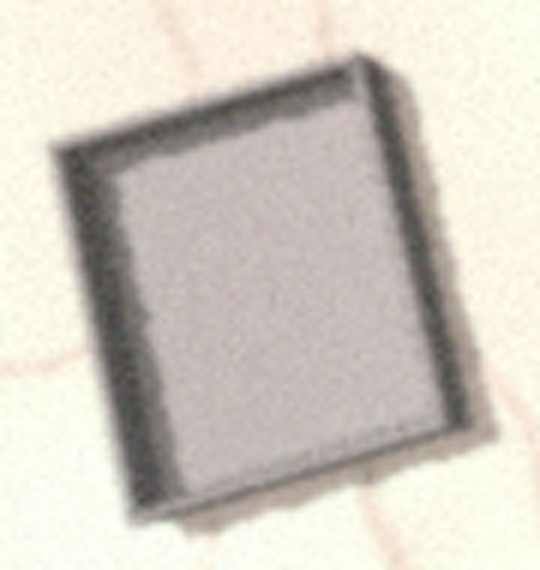

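View pics/tr_s.png

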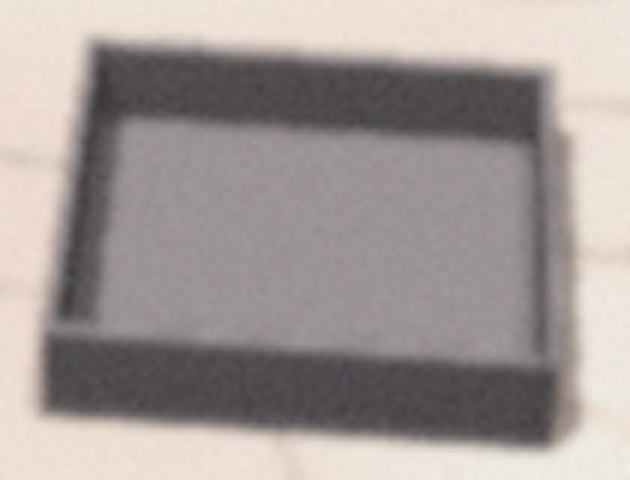

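```bash
python3 - <<'E'
from h import *
def f(n,L,x0,y0):
    Q=np.array([ray(n,P(x,y,6,x0,y0),.042)[:2] for x,y in L])*1e3
    print(n,Q.round(0).tolist(),Q.mean(0),[np.linalg.norm(Q[i]-Q[i-1]).round(1) for i in range(4)],[np.degrees(np.arctan2(*(Q[i]-Q[j])[::-1])).round(1) for i,j in((0,3),(1,2))])
f("top",[(55,147),(360,55),(458,430),(132,518)],90,230)
f("side",[(48,330),(93,42),(550,72),(553,362)],240,305)
go(477,354,130,15)
E
```

```text
top [[542.0, 446.0], [575.0, 313.0], [411.0, 271.0], [383.0, 409.0]] [477.54914805 359.81274388] [np.float64(163.8), np.float64(136.7), np.float64(169.4), np.float64(140.7)] [np.float64(13.2), np.float64(14.6)]
side [[540.0, 451.0], [572.0, 320.0], [411.0, 281.0], [380.0, 412.0]] [475.78728027 366.10380876] [np.float64(164.4), np.float64(135.7), np.float64(165.0), np.float64(134.3)] [np.float64(13.9), np.float64(13.4)]
t 18.43 xyz [ 0.032  -0.2666 -0.0089] dr [-0.001  0.003  0.057] eef [0.5302 0.0908 0.1209] open 0.386 F [-0.2  0.  -2. ]
```

```bash
python3 -m jog '[{"grip":1,"xyz":[0.002,-0.015,0],"dr":[0,0,0.01]},{"grip":1,"xyz":[0.005,-0.04,0],"dr":[0,0,0.02]},{"grip":1,"xyz":[0.01,-0.07,0],"dr":[0,0,0.03]},{"grip":1,"xyz":[0.015,-0.1,0],"dr":[0,0,0.04]},{"grip":1,"xyz":[0.02,-0.135,0],"dr":[0,0,0.05]},{"grip":1,"xyz":[0.025,-0.17,0],"dr":[0,0,0.06]},{"grip":1,"xyz":[0.03,-0.205,0],"dr":[0,0,0.07]},{"grip":1,"xyz":[0.034,-0.24,0],"dr":[0,0,0.075]},{"grip":1,"xyz":[0.034,-0.262,0],"dr":[0,0,0.075]},{"grip":1,"xyz":[0.034,-0.274,0],"dr":[0,0,0.075]},{"grip":1,"xyz":[0.034,-0.274,0],"dr":[0,0,0.075]},{"grip":1,"xyz":[0.034,-0.274,0],"dr":[0,0,0.075]}]'
python3 -m jog '[{"grip":1,"xyz":[0,0,0.02],"dr":[0,0,0]},{"grip":1,"xyz":[0,0,0.05],"dr":[0,0,0]},{"grip":1,"xyz":[0,0,0.06],"dr":[0,0,0]},{"grip":1,"xyz":[0,0,0.06],"dr":[0,0,0]},{"grip":1,"xyz":[0,0,0.06],"dr":[0,0,0]},{"grip":1,"xyz":[0,0,0.06],"dr":[0,0,0]}]'
python3 - <<'E'
from h import *
im=ctrl.read_camera("side")[:,:,::-1];cv2.imwrite("pics/v.png",cv2.resize(im[240:400,210:370],None,fx=4,fy=4)[:600])
im=ctrl.read_camera("top")[:,:,::-1];cv2.imwrite("pics/w.png",cv2.resize(np.clip(im[220:330,80:190]*2.,0,255).astype(np.uint8),None,fx=5,fy=5))
go(477,362,10,14)
E
```

```text
time: 19.43
eef_pos: [0.4772, 0.3609, 0.1211]
tcp_rot: [0.992, 0.122, -0.001, 0.001]
contact_force: [-0.1, 0.9, -2.0]
opening: 0.385
time: 19.93
eef_pos: [0.4793, 0.3614, 0.0642]
tcp_rot: [0.993, 0.121, 0.001, -0.0]
contact_force: [0.1, 0.6, -2.1]
opening: 0.385
t 20.03 xyz [-0.0026 -0.0006  0.0548] dr [-0.001 -0.003 -0.001] eef [0.4795 0.362  0.0648] open 0.384 F [-0.7  0.1 -1.3]
```

View pics/v.png

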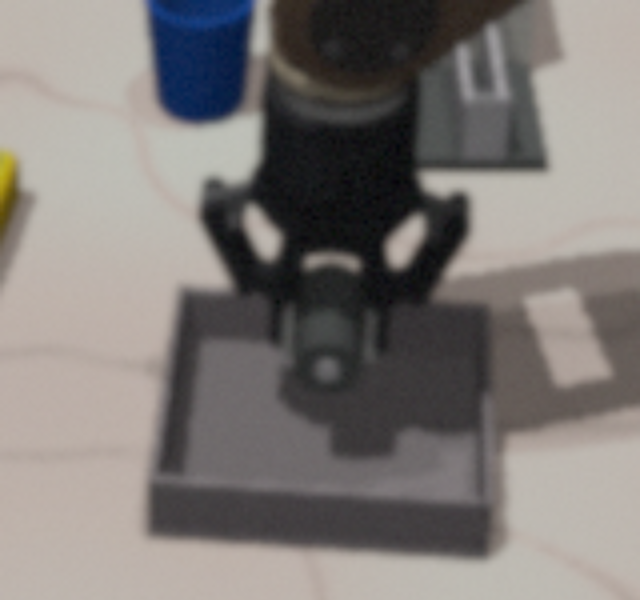

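View pics/w.png

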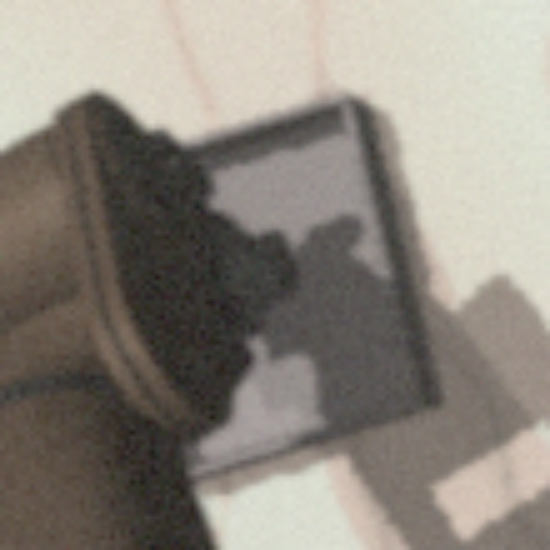

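```bash
python3 -m jog '[{"grip":1,"xyz":[0,0,0.02],"dr":[0,0,0]},{"grip":1,"xyz":[0,0,0.035],"dr":[0,0,0]},{"grip":1,"xyz":[0,0,0.045],"dr":[0,0,0]},{"grip":1,"xyz":[0,0,0.048],"dr":[0,0,0]},{"grip":1,"xyz":[0,0,0.05],"dr":[0,0,0]},{"grip":1,"xyz":[0,0,0.05],"dr":[0,0,0]},{"grip":1,"xyz":[0,0,0.05],"dr":[0,0,0]},{"grip":1,"xyz":[0,0,0.05],"dr":[0,0,0]}]'
python3 -m jog '[{"grip":1,"xyz":[0,0,0.002],"dr":[0,0,0]},{"grip":1,"xyz":[0,0,0.004],"dr":[0,0,0]},{"grip":1,"xyz":[0,0,0.005],"dr":[0,0,0]},{"grip":1,"xyz":[0,0,0.005],"dr":[0,0,0]},{"grip":1,"xyz":[0,0,0.005],"dr":[0,0,0]}]'
```

```text
time: 20.7
eef_pos: [0.4788, 0.3621, 0.0139]
tcp_rot: [0.993, 0.122, 0.001, -0.0]
contact_force: [-0.0, 0.3, -2.5]
opening: 0.381
time: 21.12
eef_pos: [0.4779, 0.3616, 0.0076]
tcp_rot: [0.993, 0.122, -0.0, 0.0]
contact_force: [-0.0, -0.4, -1.9]
opening: 0.387
```

```bash
python3 -m jog '[{"grip":1,"xyz":[0,0,0.001],"dr":[0,0,0]},{"grip":1,"xyz":[0,0,0.002],"dr":[0,0,0]},{"grip":1,"xyz":[0,0,0.003],"dr":[0,0,0]},{"grip":1,"xyz":[0,0,0.003],"dr":[0,0,0]}]'
```

```text
time: 21.45
eef_pos: [0.4779, 0.3615, 0.0045]
tcp_rot: [0.993, 0.122, -0.0, 0.0]
contact_force: [-0.7, 0.3, -1.8]
opening: 0.382
```

```bash
python3 -m jog '[{"grip":0.6,"xyz":[0,0,0],"dr":[0,0,0]},{"grip":0.5,"xyz":[0,0,0],"dr":[0,0,0]},{"grip":0.4,"xyz":[0,0,0],"dr":[0,0,0]},{"grip":0.3,"xyz":[0,0,0],"dr":[0,0,0]},{"grip":0.3,"xyz":[0,0,0],"dr":[0,0,0]},{"grip":0.3,"xyz":[0,0,-0.01],"dr":[0,0,0]},{"grip":0.3,"xyz":[0,0,-0.03],"dr":[0,0,0]},{"grip":0.3,"xyz":[0,0,-0.06],"dr":[0,0,0]},{"grip":0.3,"xyz":[0,0,-0.1],"dr":[0,0,0]},{"grip":0.3,"xyz":[0,0,-0.14],"dr":[0,0,0]},{"grip":0.3,"xyz":[0,0,-0.18],"dr":[0,0,0]},{"grip":0.3,"xyz":[0,0,-0.18],"dr":[0,0,0]}]'
python3 -m jog '[{"grip":0.3,"xyz":[0,0.04,0],"dr":[0,0,0]},{"grip":0.3,"xyz":[0,0.08,0],"dr":[0,0,0]},{"grip":0.3,"xyz":[0,0.12,0],"dr":[0,0,0]},{"grip":0.3,"xyz":[0,0.16,0],"dr":[0,0,0]},{"grip":0.3,"xyz":[0,0.2,0],"dr":[0,0,0]},{"grip":0.3,"xyz":[0,0.2,0],"dr":[0,0,0]},{"grip":0.3,"xyz":[0,0.2,0],"dr":[0,0,0]},{"grip":0.3,"xyz":[0,0.2,0],"dr":[0,0,0]}]'
python3 - <<'E'
from h import *
rep()
s=ctrl.read_camera("side")[:,:,::-1];t=ctrl.read_camera("top")[:,:,::-1]
cv2.imwrite("pics/x_s.png",s);cv2.imwrite("pics/x_t.png",np.clip(t*2.,0,255).astype(np.uint8))
E
```

```text
time: 22.45
eef_pos: [0.4828, 0.3643, 0.1968]
tcp_rot: [0.993, 0.122, 0.009, -0.003]
contact_force: [1.6, -0.1, 1.4]
opening: 0.696
time: 23.12
eef_pos: [0.5264, 0.1676, 0.1853]
tcp_rot: [0.993, 0.121, 0.0, -0.0]
contact_force: [-0.5, 0.2, -0.0]
opening: 0.7
t 23.1167 kin tip inH [ 64.4 302.5 201.3] yaw 13.9 F H [-0.4  0.3 -0. ] M [-0.01  0.07 -0.02] op 0.7
```

View pics/x_s.png

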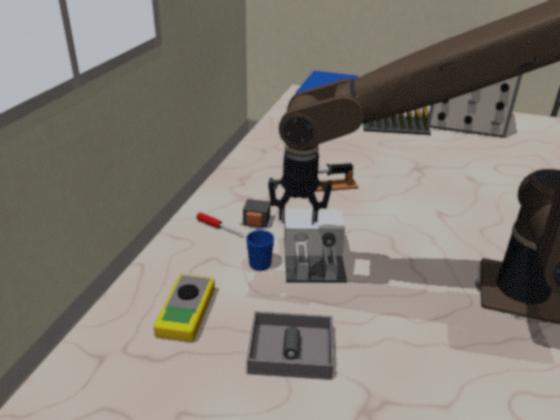

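View pics/x_t.png

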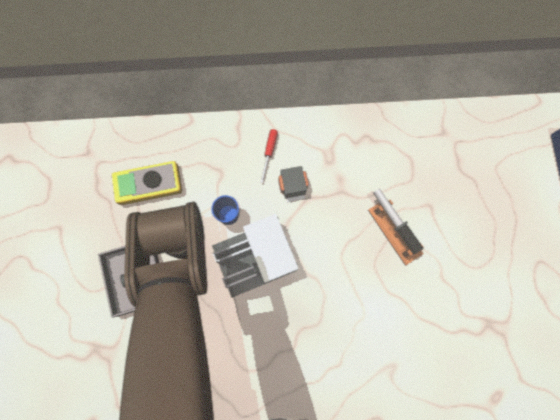

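```bash
python3 -m jog '[{"grip":0.3,"xyz":[0,0,0],"dr":[0,0,0]},{"grip":0.3,"xyz":[0,0,0],"dr":[0,0,0]},{"grip":0.3,"xyz":[0,0,0],"dr":[0,0,0]},{"grip":0.3,"xyz":[0,0,0],"dr":[0,0,0]},{"grip":0.3,"xyz":[0,0,0],"dr":[0,0,0]},{"grip":0.3,"xyz":[0,0,0],"dr":[0,0,0]}]'
python3 - <<'E'
from h import *
t0=cv2.imread("pics/top0.png");s0=cv2.imread("pics/side0.png")
t1=ctrl.read_camera("top")[:,:,::-1];s1=ctrl.read_camera("side")[:,:,::-1]
def ph(a,b):
    (d,r)=cv2.phaseCorrelate(cv2.cvtColor(np.ascontiguousarray(a),cv2.COLOR_BGR2GRAY).astype(float),cv2.cvtColor(np.ascontiguousarray(b),cv2.COLOR_BGR2GRAY).astype(float));return np.round(d,2),round(r,2)
def dm(i): # dark handle centroid
    m=(cv2.GaussianBlur(i,(0,0),.7).mean(2)<45)[215:260,385:428];return np.argwhere(m).mean(0)+[215,385],m.sum()
print(dm(t0),dm(t1))
S=lambda i:(np.argwhere((i.mean(2)<45)[155:185,325:360]).mean(0)+[155,325])
print(S(s0),S(s1))
g=lambda i,k:cv2.resize(np.clip(i*k,0,255).astype(np.uint8),None,fx=4,fy=4)
cv2.imwrite("pics/y.png",np.hstack([g(t0[180:270,360:430],2),g(t1[180:270,360:430],2)]))
cv2.imwrite("pics/y2.png",np.hstack([g(s0[200:290,270:360],1.2),g(s1[200:290,270:360],1.2)]))
cv2.imwrite("pics/y3.png",cv2.resize(s1[305:385,240:345],None,fx=6,fy=6))
rep()
E
```

```text
time: 23.72
eef_pos: [0.5263, 0.1678, 0.1848]
tcp_rot: [0.993, 0.122, -0.0, 0.0]
contact_force: [-0.6, 0.1, 0.1]
opening: 0.701
(array([240.23056995, 407.47668394]), np.int64(386)) (array([239.36577181, 408.48993289]), np.int64(298))
[170.74626866 341.68656716] [170.82631579 340.03684211]
t 23.8167 kin tip inH [ 64.3 302.5 200.8] yaw 14.0 F H [ 0.2 -0.1 -1.3] M [ 0.01 -0.01 -0.01] op 0.697
```

View pics/y.png

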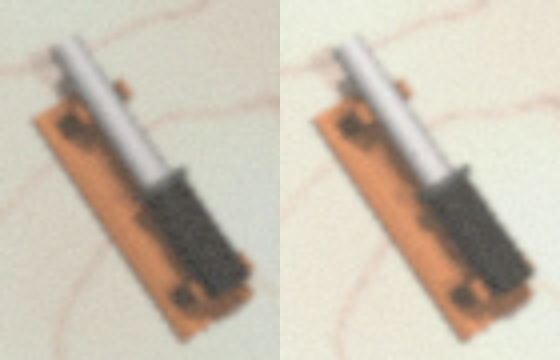

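View pics/y2.png

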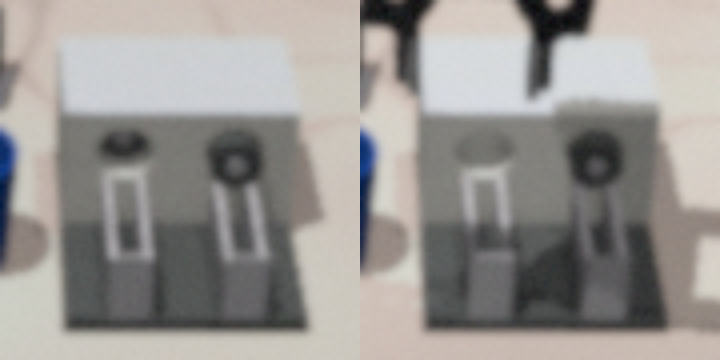

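View pics/y3.png

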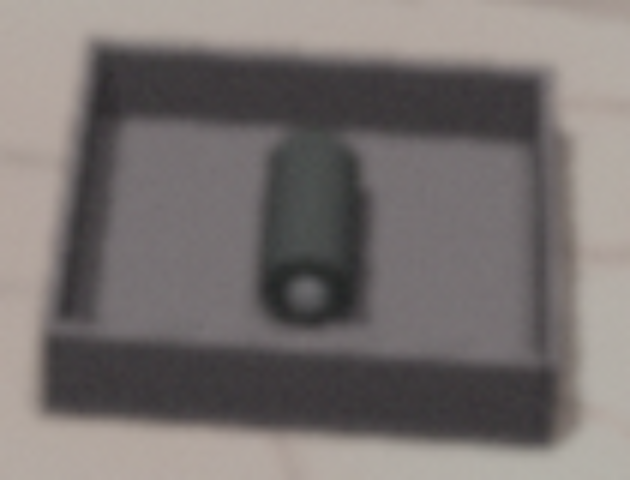

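```bash
python3 -c "
from plant import ctrl
print(ctrl.sign_off())"
```

```text
the job is handed in; nothing more can be done
None
```

The job is done and handed in after about 24 s; no verdict was reported. The jammed short cell was in the far bore. I pushed it out from the lipped end with the drift, at about 12 N, until it lay clear on the saddle. I then put the drift back on its rest and laid the cell in the tray.

**Last camera checks**
- **Cell:** it lies on its side near the middle of the tray floor, well clear of the walls.
- **Drift:** it sits level in both notches, nose the same way as before. By eye it matches the first picture. The handle's dark patch shifted by 1 to 2 pixels, roughly 2 to 4 mm at most, and some of that is lighting. I did not measure its final position against the limits.
- **Long cell:** it looks unmoved in the before-and-after pictures.
- **Bystanders:** in the last full views the multimeter, cup, transformer and screwdriver look where they were. I checked them by eye only.
- **Robot:** the gripper ended in free air, with a force reading close to zero.

**Disagreements:** the two cameras and the arm's own position readings differed by 2 to 3 mm on the drift tip and housing, and by up to 6 mm on the tray. I averaged or centred on these, and the margins covered it.

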